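Turn the loaf-tin lid over against the backstop and wedge it onto its tin

ROBOT

A 6-joint arm with a two-finger parallel gripper is mounted at the origin on the work surface. World frame = base frame: x ahead of the robot, y to its left, z up, the work surface at z = 0. Lengths are in m, angles in degrees, forces in N, time in s.
With the tool pointing down it reaches from about 0.3 to 0.75 m from the base axis. Payload 8.5 kg.
Tool frame: the origin (TCP) lies midway between the tips of the shut fingers; the grasp point (between the pads) lies 19 mm behind it; y points along the fingers, z is the direction in which the jaws open and shut, and the axes are right-handed (so a half turn about y gives the same grasp; the last joint's range is limited). The gripper opens to 85 mm and grips with 20 to 120 N. Pads are 22 mm wide; open, the fingers measure 114 mm over their backs; the gripper's body (76 mm by 85 mm) begins 54 mm behind the grasp point. The pads swing forward as they close: fully open they stand 13 mm farther back than shut.
Start: joints at [-81.606, 21.807, 74.336, -0, 83.858, -12.336], TCP at [0.195, -0.514, 0.231] pointing down, gripper open.
Joint ranges: [-178.18, 178.18], [-50.72, 133.34], [12.68, 142.11], [-81.47, 261.47], [9.98, 163.14], [-165.26, 165.26]. Speed limits (degrees/s): [136.94, 136.94, 180, 180, 180, 180].

INTERFACE

Orientations are given as a 3x3 rotation matrix whose columns are the frame's x, y, z axes.
In Python, from rig import status, imaging, job gives the robot as it stands. The module is installed in compiled form; this text tells all that it offers.
- The arm moves only by the tool jog_arm, never from a script. Its argument "rows" is a list of rows, each an object of numbers: "hand": the opening, from 0 (shut) to 1 (fully open); "dx", "dy", "dz": the shift along the tool's x, y, z in cm; "ax", "ay", "az": the turn, a rotation vector about the tool's x, y, z in degrees. In form: [{"hand": .., "dx": .., "dy": .., "dz": .., "ax": .., "ay": .., "az": ..}, ...]. A call has exactly 5 rows; each row shifts and turns the commanded pose from where the row before left it, along the tool's axes as they then stand; what a row does not reach is not made up. A row lasts 1/12 s, in which the tool goes at most 41.7 mm and 7.16 degrees, less where a joint would pass 70% of its speed; a pose out of reach is approached as far as the arm can. A call is refused whole if a number of a shift passes 4.17 or a number of a turn 7.16, either way. A call with a gripper value outside its range is refused whole. The fingers move at their own pace and stop on an object; "newtons" is the grip in N (left out, the last holds). Time passes only in rows, so rows that do not move let the fingers close, or fill a call up. It gives the time, the measured TCP pose, the force and the opening at its end, in the units of the state.
- status.observe(): the state, without advancing time (a new reading comes with each control period).
- imaging.get_image(name): name is "scene" or "top" or "wrist"; returns the picture (384x512x3 uint8, red, green, blue); there is no depth.
- imaging.camera_model(name): a dict with "K" (3x3 intrinsics, pixels), "distortion" ([k1, k2, p1, p2, k3] as OpenCV has them; the pictures are not rectified), "position" and "rotation" of the camera in the world; the wrist camera has in their place "tool_from_camera" (4x4, takes a point from camera to tool coordinates, whose origin is the TCP and whose axes are the tool frame's). Camera axes: x right, y down, z forward; pixel columns grow to the right and rows downward; lengths in m; the calibration is good to about 2 mm. A picture is of the moment at which its call begins: read the wrist's pose just before it. camera_model takes no time and is no camera call.
- job.close_job(): hands the job in, once; it reports no verdict.
The state is a dict: "time_s": time; "q": joint angles; "qvel": joint speeds; "joint_efforts": joint torques, N m; "position": TCP position; "tool_rot": TCP orientation; "ft_force": force on the tool from outside, world axes, zero at the start; "wrist_torque": the same for the moment, N m; "grip_width": finger opening in m.
Only numpy, scipy, OpenCV 4.12 (cv2) and the standard library are available. Lean on these libraries where they do the work, as an engineer would, in place of code of your own. Each camera call takes 0.05 s, during which the arm holds its last target.

TASK

The sliding lid of the loaf tin lies upside down on its red handle. Tip it up and over against the sloping backstop so that it leans there on its own, handle outwards, and let go of it; then take it by the handle and slide it, narrow end first, under the lips of the tin until it wedges tight, flush with the ends of the tin. Let go of it, and leave the other things on the bench where they are.

Things in the scene. Friction and masses are not known exactly. Their poses are not given: they have to be found in the camera images.
- lid: Steel loaf-tin lid, about 0.3 kg: flat plate 170 mm long, 5 mm thick, 122 mm wide at the handle end, 92 mm at the narrow end (straight edges, 5 degrees each to its axis). Origin: middle of its inner face. +x to the narrow end, +z out of its outer (handle) face. Starts outer face down, resting on handle and narrow end; that end is about 15 to 60 mm from the backstop and towards it.
- lid_handle (a point): Centre of the lid's red handle bar, lid's axes. The bar is 14 mm along x, 64 mm along y and stands 26 mm out of the outer face; this point is 30 mm from the wide end, 140 mm from the narrow end, 13 mm above the outer face. At the start the handle is underneath and the wide end's lower face is about 33 mm above the bench.
- lid_mid (a point): Centre of the lid's plate (half-way through its 5 mm), lid's axes; 85 mm from either end, 55 mm from the handle's centre along x and 15.5 mm below it along z.
- backstop: Fixed green backstop. Origin on the bench at the middle of its foot; +x horizontal, the way it leans back (away from the lid), +y along it. A vertical strip 12 mm high, 220 mm long has its front at x = 0; from its top a flat face rises 130 mm at 50 degrees to the horizontal. A lid turned up on it with its narrow end at the foot leans at about 50 degrees, handle facing up and to -x.
- tin: Fixed loaf tin, 170 mm long. Origin on the bench under its middle; +x is the way the lid slides in, mouth at x = -85 mm. Ledges 60 mm above the bench, 30 to 70 mm either side of the middle line, carry the lid. Rails 12 mm above them converge at 5 degrees each: inner faces 61 mm from the middle line at the mouth, 46 mm at the far end. A stiff fit: push the lid with some 15 N.
- tin_home (a point): Where lid_mid lies when the lid is wedged home, lid and tin axes parallel, ends flush: 62.5 mm above the bench. Over the rails, from 35 mm on the mouth side of here to the far end, lips reach 7 mm inwards, undersides 9.5 mm and tops 14.5 mm above the ledges. A lid 120 mm or more short of home is clear of the lips: it can be laid on the ledges from above, with 10 mm play each side.
- bowl: Steel bowl, 130 mm across, 60 mm high, bystander; origin under its middle.
- jar: Jar with blue cap, 72 mm across, 110 mm high, bystander; origin under its middle.
- bench_timer: White timer block 35 x 75 x 60 mm, bystander; origin under its middle.
- scraper: Dough scraper, blade 95 x 120 mm, wooden grip, bystander; origin under its blade's middle.
- measuring_cup: Clear measuring cup, 76 mm across, 85 mm high, bystander; origin under its middle.

How it is judged:
By the outcome, as a careful person would: the job done as asked, in the order asked, and still so for the second after the job is handed in, with the robot touching nothing.
It also fails if it takes over 58 s, if anything falls off the work surface, if the arm or the gripper's body presses on something with over 40 N, if the wrist force passes 120 N, or if a joint passes its speed limit or range.

## Working session

There is one attempt and no reset: what is moved stays moved. The work goes in short steps, Python scripts to look and compute and a tool call to move; the robot and the scene stay as the last step left them, time stands still between calls to the robot, and variables do not carry over. Pictures are saved under pics/ and viewed, and the job is handed in when it is done.

Besides the shell and the picture viewer there is one more tool, called after ">>>" as name(argument=value, ...), one argument or row to a line, values as JSON. jog_arm: Moves the arm, as the interface text tells. Its arguments: {"type":"object","properties":{"rows":{"type":"array"},"newtons":{"type":"number"}},"required":["rows"]}

```bash
ls; mkdir -p pics; python3 - <<'E'
from rig import status, imaging
import cv2
s=status.observe()
for k,v in s.items(): print(k,v)
for n in ["scene","top","wrist"]:
    im=imaging.get_image(n); cv2.imwrite(f"pics/{n}0.png",im[:,:,::-1]); 
    m=imaging.camera_model(n); print(n,m)
E
```

```text
pics
time_s 0.0
q [-8.16063665e+01  2.18410017e+01  7.43863778e+01 -1.81030270e-03
  8.38572358e+01 -1.23356634e+01]
qvel [-0.09959363  0.00163008  0.07328919 -0.02492928  0.08456667  0.05214765]
joint_efforts [ 7.71670420e-04 -4.48457515e+01 -2.31279910e+01 -1.22996448e-04
  4.62045296e-03  2.12494734e-05]
position [ 0.19462028 -0.5140927   0.23070211]
tool_rot [[-9.35261998e-01 -2.46653115e-04  3.53956120e-01]
 [-3.53956091e-01  1.45641060e-03 -9.35260907e-01]
 [-2.84820427e-04 -9.99998909e-01 -1.44942986e-03]]
ft_force [0.15772495 0.5349071  0.05228648]
wrist_torque [-0.03843143 -0.03528754  0.01700468]
grip_width 0.08551826465689587
scene {'K': array([[390.0838315 ,   0.        , 256.33799429],
       [  0.        , 390.0838315 , 197.83943223],
       [  0.        ,   0.        ,   1.        ]]), 'distortion': array([-0.02386826,  0.        ,  0.        ,  0.        ,  0.        ]), 'position': array([1.23933745, 0.63593419, 0.70812716]), 'rotation': array([[-0.73381212,  0.38147836, -0.56213346],
       [ 0.67934706,  0.40875679, -0.60943044],
       [-0.00270866, -0.82909115, -
[... 402 characters left out ...]
22232,  0.01314489,  0.03717493],
       [-0.03831564, -0.10108721, -0.99413947]])}
wrist {'K': array([[275.80001551,   0.        , 254.77412748],
       [  0.        , 275.80001551, 194.13427621],
       [  0.        ,   0.        ,   1.        ]]), 'distortion': array([-0.00973115,  0.        ,  0.        ,  0.        ,  0.        ]), 'tool_from_camera': array([[-4.93910592e-04,  9.65172939e-01,  2.61612221e-01,
        -6.60176884e-02],
       [ 1.94517689e-04, -2.61612155e-01,  9.65173063e-01,
        -1.42011805e-01],
       [ 9.99999859e-01,  5.27597403e-04, -5.85301953e-05,
        -9.03606759e-04],
       [ 0.00000000e+00,  0.00000000e+00,  0.00000000e+00,
         1.00000000e+00]])}
```

View pics/scene0.png

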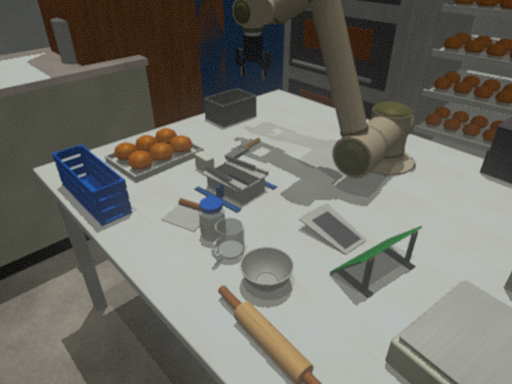

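View pics/top0.png

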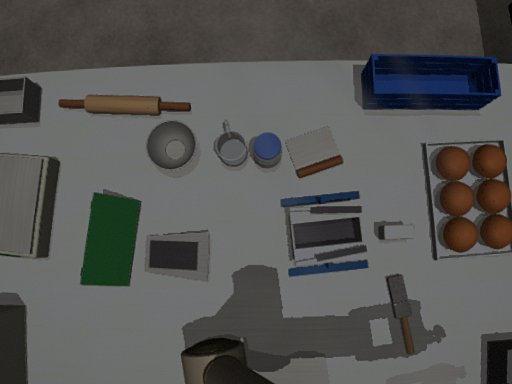

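View pics/wrist0.png

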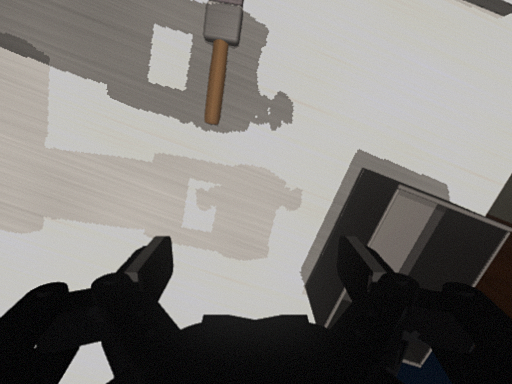

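```bash
cat > h.py <<'E'
from rig import status, imaging
import cv2, numpy as np
def ray(n,uv):
    m=imaging.camera_model(n)
    p=cv2.undistortPoints(np.array(uv,float).reshape(-1,1,2),m["K"],m["distortion"]).reshape(-1,2)
    d=np.c_[p,np.ones(len(p))]
    if n=="wrist":
        s=status.observe(); T=np.eye(4);T[:3,:3]=s["tool_rot"];T[:3,3]=s["position"]
        T=T@m["tool_from_camera"]; R=T[:3,:3]; o=T[:3,3]
    else: R=np.array(m["rotation"]);o=np.array(m["position"])
    return o,d@R.T
def onz(n,uv,z):
    o,d=ray(n,uv); z=np.broadcast_to(z,len(d))
    return o+d*((z-o[2])/d[:,2])[:,None]
def proj(n,P):
    m=imaging.camera_model(n);R=np.array(m["rotation"]);o=np.array(m["position"])
    if n=="wrist":
        pass
    rv,_=cv2.Rodrigues(R.T)
    return cv2.projectPoints(np.array(P,float),rv,-R.T@o,m["K"],m["distortion"])[0].reshape(-1,2)
E
python3 - <<'E'
import cv2
a=cv2.imread("pics/top0.png")
cv2.imwrite("pics/tA.png",cv2.resize(a[170:300,70:225],None,fx=5,fy=4.5,interpolation=cv2.INTER_CUBIC))
cv2.imwrite("pics/tB.png",cv2.resize(a[180:285,270:420],None,fx=5,fy=5,interpolation=cv2.INTER_CUBIC))
b=cv2.imread("pics/scene0.png")
cv2.imwrite("pics/sB.png",cv2.resize(b[130:220,170:300],None,fx=6,fy=6,interpolation=cv2.INTER_CUBIC))
cv2.imwrite("pics/sA.png",cv2.resize(b[190:300,280:430],None,fx=5,fy=5,interpolation=cv2.INTER_CUBIC))
E
```

```text
(no output)
```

View pics/tA.png

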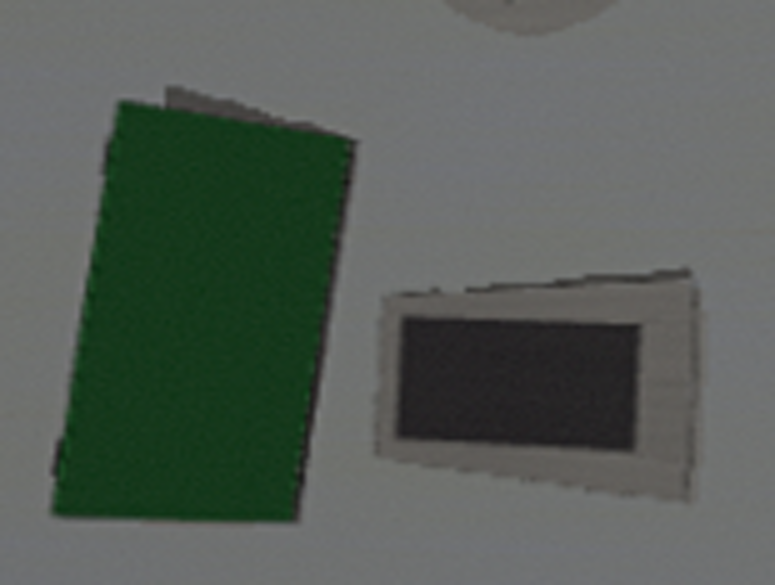

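View pics/tB.png

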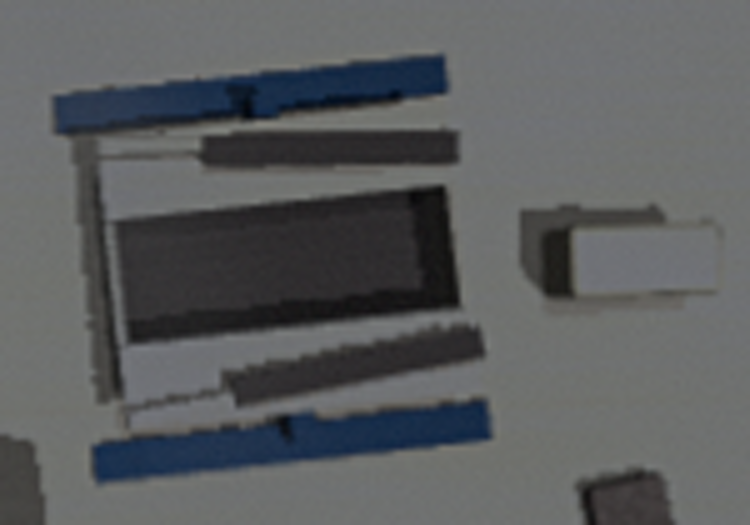

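View pics/sB.png

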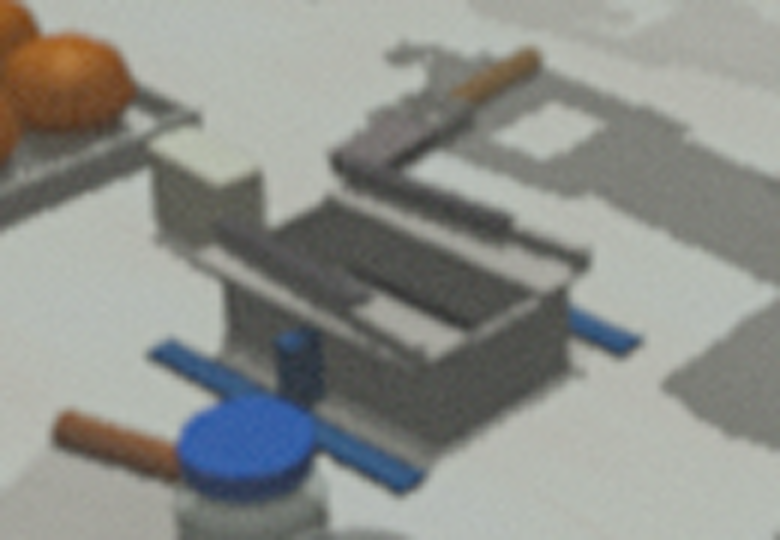

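View pics/sA.png

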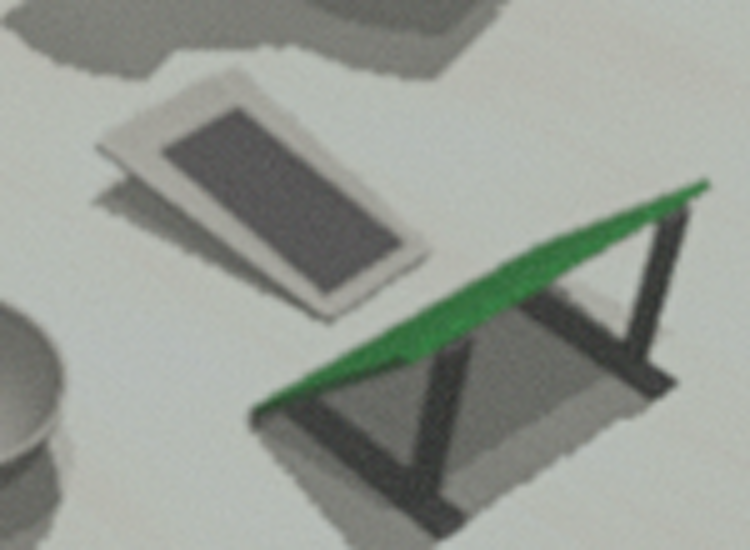

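```bash
python3 - <<'E'
from h import *
A=lambda P:[(70+x/5-.4,170+y/4.5-.4) for x,y in P]
B=lambda P:[(270+x/5-.4,180+y/5-.4) for x,y in P]
np.set_printoptions(precision=4,suppress=True)
lid=onz("top",A([(386,297),(377,457),(692,272),(692,500)]),[.005,.005,.0375,.0375])
print("lid",lid)
nm=(lid[0]+lid[1])/2; wm=(lid[2]+lid[3])/2
print(nm,wm,np.linalg.norm(nm-wm),np.linalg.norm(lid[0]-lid[1]),np.linalg.norm(lid[2]-lid[3]),"yaw",np.degrees(np.arctan2(*(nm-wm)[1::-1])))
d=wm-nm;print("widthdir yaw",[np.degrees(np.arctan2(*(a-b)[1::-1])) for a,b in((lid[0],lid[1]),(lid[2],lid[3]))])
bs=onz("top",A([(355,141),(299,521),(118,101),(52,516)]),[.012,.012,.1116,.1116])
print("bs",bs); fm=(bs[0]+bs[1])/2; tm=(bs[2]+bs[3])/2
print(fm,tm,np.linalg.norm(bs[0]-bs[1]),np.linalg.norm(bs[2]-bs[3]),np.linalg.norm(fm-tm),[np.degrees(np.arctan2(*(a-b)[1::-1])) for a,b in((bs[0],bs[1]),(bs[2],bs[3]),(tm,fm))])
t=onz("top",B([(203,166),(458,163),(225,373),(476,326)]),.0745)
print("lips",t); a=(t[0]+t[2])/2;b=(t[1]+t[3])/2
print(a,b,np.linalg.norm(a-b),np.linalg.norm(t[0]-t[2]),np.linalg.norm(t[1]-t[3]),"yaw",np.degrees(np.arctan2(*(b-a)[1::-1])))
u=(b-a)/np.linalg.norm(b-a); print("tin origin",a+.035*u,b-.085*u)
m=onz("top",B([(105,187),(127,400)]),.06);print("mouth ledge",m,m.mean(0))
# cross-check in scene
b=cv2.imread("pics/scene0.png")
for P in (lid,bs,t):
    for p in proj("scene",P): cv2.circle(b,tuple(int(round(v*8)) for v in p),8,(0,0,255),-1,shift=3)
cv2.imwrite("pics/chk.png",cv2.resize(b[120:310,180:430],None,fx=3,fy=3,interpolation=cv2.INTER_CUBIC))
E
```

```text
lid [[0.5353 0.2223 0.005 ]
 [0.4448 0.2264 0.005 ]
 [0.5472 0.06   0.0375]
 [0.4237 0.0604 0.0375]]
[0.49   0.2244 0.005 ] [0.4854 0.0602 0.0375] 0.16740586015828843 0.0905919424531607 0.12345054334380406 yaw 88.39129871339927
widthdir yaw [np.float64(-2.606275772216666), np.float64(-0.18300219396494016)]
bs [[0.624  0.2378 0.012 ]
 [0.409  0.2651 0.012 ]
 [0.636  0.3247 0.1116]
 [0.4193 0.3534 0.1116]]
[0.5165 0.2514 0.012 ] [0.5277 0.3391 0.1116] 0.21666347260500887 0.21857553784183922 0.13311635649953982 [np.float64(-7.235701563138558), np.float64(-7.530402025039976), np.float64(82.72880752690205)]
lips [[ 0.5838 -0.1867  0.0745]
 [ 0.5835 -0.3077  0.0745]
 [ 0.4865 -0.1949  0.0745]
 [ 0.5066 -0.3138  0.0745]]
[ 0.5351 -0.1908  0.0745] [ 0.5451 -0.3108  0.0745] 0.12036716612909314 0.0976104096189875 0.07716907232648906 yaw -85.27076464658363
tin origin [ 0.538  -0.2257  0.0745] [ 0.538  -0.2261  0.0745]
mouth ledge [[ 0.5754 -0.1412  0.06  ]
 [ 0.474  -0.1499  0.06  ]] [ 0.5247 -0.1455  0.06  ]
```

View pics/chk.png

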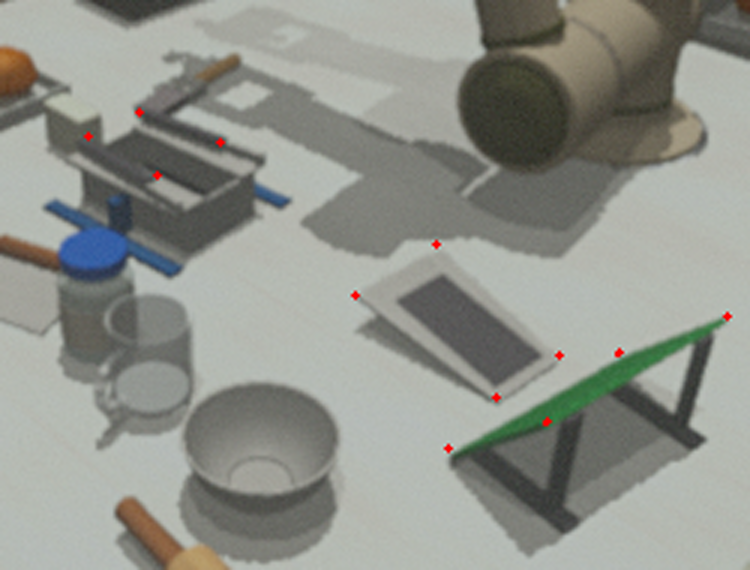

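```bash
cat >> h.py <<'E'
from scipy.spatial.transform import Rotation as Ro, Slerp
np.set_printoptions(precision=4,suppress=True)
def RR(psi,p):
    a,b=np.radians([psi,p]); y=np.array([np.cos(a)*np.cos(b),np.sin(a)*np.cos(b),-np.sin(b)]);x=np.array([-np.sin(a),np.cos(a),0])
    return np.c_[x,y,np.cross(x,y)]
def pp(R):
    x=R[:,0];y=R[:,1]; return np.degrees(np.arctan2(-x[0],x[1])),np.degrees(np.arctan2(-y[2],-(y[0]*-x[1]+y[1]*x[0]))),np.degrees(np.arcsin(x[2]))
def st():
    s=status.observe(); R=np.array(s["tool_rot"]);print("t",round(s["time_s"],2),"q",np.round(s["q"],1),"p",np.round(s["position"],4),"psi/p/roll",np.round(pp(R),1),"F",np.round(s["ft_force"],1),"w",round(s["grip_width"],4));return np.array(s["position"]),R
def plan(tp,psi,p,n):
    p0,R0=st(); tp=np.array(tp,float); R1=RR(psi,p)
    w=Ro.from_matrix(R0.T@R1).as_rotvec()/n; S=Ro.from_rotvec(w).as_matrix()
    print("turn/row deg",np.round(np.degrees(w),2))
    R=R0
    for i in range(n):
        d=R.T@(tp-p0)/n*100
        print(i+1,"d",np.round(d,2),"|mm|",round(np.linalg.norm(d)*10,1)); R=R@S
E
python3 - <<'E'
from h import *
print(pp(RR(88.4,30)),pp(RR(80,130)))
plan([0.42,-0.13,0.25],88.4,50,15)
E
```

```text
(np.float64(88.4), np.float64(29.999999999999996), np.float64(0.0)) (np.float64(80.0), np.float64(130.0), np.float64(0.0))
t 0.15 q [-81.6  21.8  74.4  -0.   83.9 -12.3] p [ 0.1946 -0.5142  0.2309] psi/p/roll [110.7  89.9  -0. ] F [-0.8 -1.  -0.5] w 0.0854
turn/row deg [-2.63  1.43  0.52]
1 d [-2.31 -0.13 -1.86] |mm| 29.7
2 d [-2.27 -0.02 -1.92] |mm| 29.7
3 d [-2.22  0.09 -1.98] |mm| 29.7
4 d [-2.16  0.2  -2.03] |mm| 29.7
5 d [-2.11  0.32 -2.07] |mm| 29.7
6 d [-2.06  0.43 -2.1 ] |mm| 29.7
7 d [-2.    0.55 -2.13] |mm| 29.7
8 d [-1.94  0.66 -2.15] |mm| 29.7
9 d [-1.88  0.78 -2.17] |mm| 29.7
10 d [-1.82  0.9  -2.17] |mm| 29.7
11 d [-1.76  1.01 -2.17] |mm| 29.7
12 d [-1.69  1.13 -2.17] |mm| 29.7
13 d [-1.63  1.24 -2.16] |mm| 29.7
14 d [-1.56  1.35 -2.14] |mm| 29.7
15 d [-1.5   1.47 -2.11] |mm| 29.7
```

>>> jog_arm(
  rows=[
    {"hand": 0.7, "dx": -2.3, "dy": -0.1, "dz": -1.9, "ax": -2.6, "ay": 1.4, "az": 0.5},
    {"hand": 0.7, "dx": -2.3, "dy": 0, "dz": -1.9, "ax": -2.6, "ay": 1.4, "az": 0.5},
    {"hand": 0.7, "dx": -2.2, "dy": 0.1, "dz": -2.0, "ax": -2.6, "ay": 1.4, "az": 0.5},
    {"hand": 0.7, "dx": -2.2, "dy": 0.2, "dz": -2.0, "ax": -2.6, "ay": 1.4, "az": 0.5},
    {"hand": 0.7, "dx": -2.1, "dy": 0.3, "dz": -2.1, "ax": -2.6, "ay": 1.4, "az": 0.5},
  ],
  newtons=90,
)

```text
time_s: 0.57
position: [0.2704, -0.3845, 0.2371]
tool_rot: [[-0.972, -0.026, 0.233], [-0.232, 0.23, -0.945], [-0.029, -0.973, -0.229]]
ft_force: [-0.2, -0.4, 0.1]
grip_width: 0.0598
```

```bash
python3 -c "
from h import *
st()"
```

```text
t 0.57 q [-71.   19.2  78.7   2.9  95.2   5.3] p [ 0.2704 -0.3845  0.2371] psi/p/roll [103.4  76.7  -1.7] F [-0.2 -0.4  0.1] w 0.0598
```

>>> jog_arm(
  rows=[
    {"hand": 0.7, "dx": -2.1, "dy": 0.4, "dz": -2.1, "ax": -2.6, "ay": 1.4, "az": 0.5},
    {"hand": 0.7, "dx": -2.0, "dy": 0.5, "dz": -2.1, "ax": -2.6, "ay": 1.4, "az": 0.5},
    {"hand": 0.7, "dx": -1.9, "dy": 0.7, "dz": -2.2, "ax": -2.6, "ay": 1.4, "az": 0.5},
    {"hand": 0.7, "dx": -1.9, "dy": 0.8, "dz": -2.2, "ax": -2.6, "ay": 1.4, "az": 0.5},
    {"hand": 0.7, "dx": -1.8, "dy": 0.9, "dz": -2.2, "ax": -2.6, "ay": 1.4, "az": 0.5},
  ],
)

```text
time_s: 0.98
position: [0.345, -0.2553, 0.2434]
tool_rot: [[-0.994, -0.021, 0.107], [-0.105, 0.446, -0.889], [-0.029, -0.895, -0.446]]
ft_force: [1.0, 0.1, 0.4]
grip_width: 0.0596
```

```bash
python3 -c "
from h import *
plan([0.48,-0.0,0.14],88.4,30,10)"
```

```text
t 0.98 q [-59.9  18.5  82.1  12.2 103.   24. ] p [ 0.345  -0.2553  0.2434] psi/p/roll [96.  63.5 -1.6] F [1.  0.1 0.4] w 0.0596
turn/row deg [-3.33  0.68  0.41]
1 d [-1.58  2.04 -1.66] |mm| 30.7
2 d [-1.55  2.14 -1.56] |mm| 30.7
3 d [-1.51  2.24 -1.45] |mm| 30.7
4 d [-1.48  2.33 -1.34] |mm| 30.7
5 d [-1.45  2.42 -1.22] |mm| 30.7
6 d [-1.42  2.49 -1.09] |mm| 30.7
7 d [-1.39  2.56 -0.96] |mm| 30.7
8 d [-1.36  2.62 -0.82] |mm| 30.7
9 d [-1.33  2.68 -0.69] |mm| 30.7
10 d [-1.3   2.72 -0.54] |mm| 30.7
```

>>> jog_arm(
  rows=[
    {"hand": 0.7, "dx": -1.6, "dy": 2.0, "dz": -1.7, "ax": -3.3, "ay": 0.7, "az": 0.4},
    {"hand": 0.7, "dx": -1.6, "dy": 2.1, "dz": -1.6, "ax": -3.3, "ay": 0.7, "az": 0.4},
    {"hand": 0.7, "dx": -1.5, "dy": 2.2, "dz": -1.5, "ax": -3.3, "ay": 0.7, "az": 0.4},
    {"hand": 0.7, "dx": -1.5, "dy": 2.3, "dz": -1.3, "ax": -3.3, "ay": 0.7, "az": 0.4},
    {"hand": 0.7, "dx": -1.4, "dy": 2.4, "dz": -1.2, "ax": -3.3, "ay": 0.7, "az": 0.4},
  ],
)

```text
time_s: 1.4
position: [0.4128, -0.1281, 0.1925]
tool_rot: [[-0.999, -0.008, 0.041], [-0.035, 0.684, -0.729], [-0.023, -0.73, -0.683]]
ft_force: [-0.2, -0.5, -1.3]
grip_width: 0.0597
```

>>> jog_arm(
  rows=[
    {"hand": 0.7, "dx": -1.4, "dy": 2.5, "dz": -1.1, "ax": -3.3, "ay": 0.7, "az": 0.4},
    {"hand": 0.7, "dx": -1.4, "dy": 2.6, "dz": -1.0, "ax": -3.3, "ay": 0.7, "az": 0.4},
    {"hand": 0.7, "dx": -1.4, "dy": 2.6, "dz": -0.8, "ax": -3.3, "ay": 0.7, "az": 0.4},
    {"hand": 0.7, "dx": -1.3, "dy": 2.7, "dz": -0.7, "ax": -3.3, "ay": 0.7, "az": 0.4},
    {"hand": 0.7, "dx": -1.3, "dy": 2.7, "dz": -0.5, "ax": -3.3, "ay": 0.7, "az": 0.4},
  ],
)

```text
time_s: 1.82
position: [0.4803, -0.0007, 0.1396]
tool_rot: [[-1.0, 0.024, -0.018], [0.03, 0.863, -0.505], [0.003, -0.505, -0.863]]
ft_force: [0.4, 0.6, 0.0]
grip_width: 0.0596
```

```bash
python3 -c "
from h import *
s=status.observe();st()
im=imaging.get_image('wrist');cv2.imwrite('pics/w1.png',im[:,:,::-1])
im=imaging.get_image('scene');cv2.imwrite('pics/s1.png',im[:,:,::-1])
st()"
```

```text
t 1.82 q [-38.1  34.6  94.8  44.1  94.3  38.7] p [ 0.4803 -0.0007  0.1396] psi/p/roll [88.3 30.3  0.2] F [0.4 0.6 0. ] w 0.0596
t 1.92 q [-38.   34.8  95.   44.   94.3  38.7] p [0.4794 0.0009 0.1382] psi/p/roll [88.5 30.2  0.4] F [-0.3 -0.9  1.2] w 0.0597
```

View pics/w1.png

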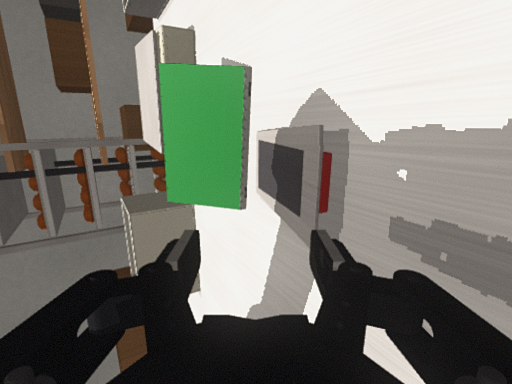

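View pics/s1.png

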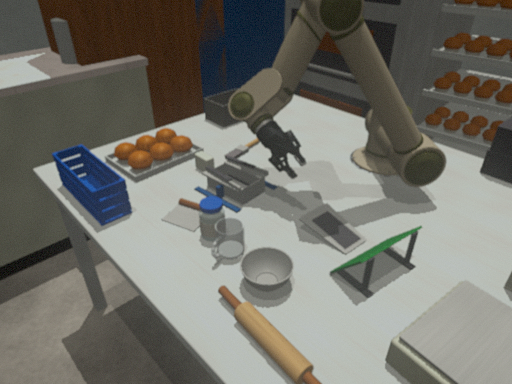

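```bash
python3 -c "
from h import *
print(onz('wrist',[(322,126),(322,180),(318,240)],.0365)); print(onz('wrist',[(258,133),(259,190)],.003))
a=cv2.imread('pics/w1.png');cv2.imwrite('pics/w1c.png',cv2.resize(a[110:260,230:360],None,fx=4,fy=4))
u=np.array([np.cos(np.radians(88.4)),np.sin(np.radians(88.4)),0]);w=np.array([.4854,.0602,0])
for s,z in((-.034,.048),(.036,.048),(.033,.078)): print(w+u*s+[0,0,z])
plan(w+u*-.036+[0,0,.048],88.4,30,5)
"
```

```text
[[0.5404 0.0583 0.0365]
 [0.4936 0.0557 0.0365]
 [0.4352 0.0578 0.0365]]
[[0.5311 0.222  0.003 ]
 [0.4477 0.2217 0.003 ]]
[0.4845 0.0262 0.048 ]
[0.4864 0.0962 0.048 ]
[0.4863 0.0932 0.078 ]
t 1.92 q [-38.   34.8  95.   44.   94.3  38.7] p [0.4794 0.0009 0.1382] psi/p/roll [88.5 30.2  0.4] F [-0.3 -0.9  1.2] w 0.0597
turn/row deg [-0.04 -0.07  0.06]
1 d [-0.1   1.31  1.32] |mm| 18.7
2 d [-0.1   1.31  1.32] |mm| 18.7
3 d [-0.1   1.31  1.32] |mm| 18.7
4 d [-0.09  1.31  1.32] |mm| 18.7
5 d [-0.09  1.31  1.33] |mm| 18.7
```

View pics/w1c.png

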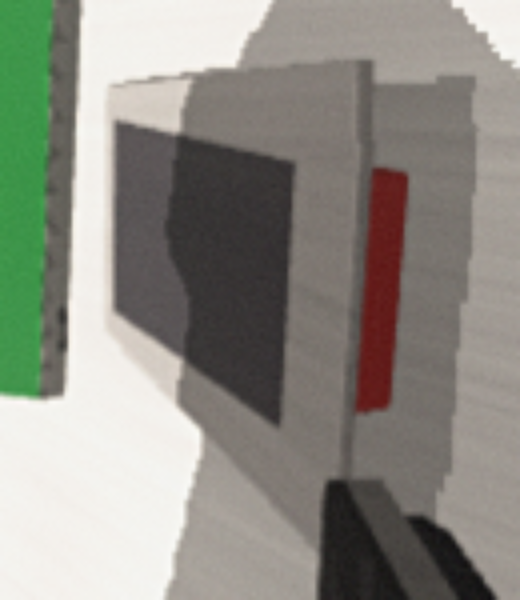

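>>> jog_arm(
  rows=[
    {"hand": 0.7, "dx": -0.1, "dy": 1.3, "dz": 1.3},
    {"hand": 0.7, "dx": -0.1, "dy": 1.3, "dz": 1.3},
    {"hand": 0.7, "dx": -0.1, "dy": 1.3, "dz": 1.3},
    {"hand": 0.7, "dx": -0.1, "dy": 1.3, "dz": 1.3},
    {"hand": 0.7, "dx": -0.1, "dy": 1.3, "dz": 1.3},
  ],
)

```text
invalid input at $.rows[0]: expected keys hand, dx, dy, dz, ax, ay, az
```

```bash
python3 -c "
from h import *
plan([.4864,.0962,.048],88.4,30,5)
"
```

```text
t 1.92 q [-38.   34.8  95.   44.   94.3  38.7] p [0.4794 0.0009 0.1382] psi/p/roll [88.5 30.2  0.4] F [-0.3 -0.9  1.2] w 0.0597
turn/row deg [-0.04 -0.07  0.06]
1 d [-0.1   2.56  0.6 ] |mm| 26.3
2 d [-0.1   2.56  0.6 ] |mm| 26.3
3 d [-0.1   2.56  0.6 ] |mm| 26.3
4 d [-0.09  2.56  0.6 ] |mm| 26.3
5 d [-0.09  2.56  0.6 ] |mm| 26.3
```

>>> jog_arm(
  rows=[
    {"hand": 0.7, "dx": -0.1, "dy": 1.3, "dz": 1.3, "ax": 0, "ay": 0, "az": 0},
    {"hand": 0.7, "dx": -0.1, "dy": 1.3, "dz": 1.3, "ax": 0, "ay": 0, "az": 0},
    {"hand": 0.7, "dx": -0.1, "dy": 1.3, "dz": 1.3, "ax": 0, "ay": 0, "az": 0},
    {"hand": 0.7, "dx": -0.1, "dy": 1.3, "dz": 1.3, "ax": 0, "ay": 0, "az": 0},
    {"hand": 0.7, "dx": -0.1, "dy": 1.3, "dz": 1.3, "ax": 0, "ay": 0, "az": 0},
  ],
)

```text
time_s: 2.33
position: [0.4853, 0.0205, 0.0505]
tool_rot: [[-1.0, 0.024, -0.016], [0.029, 0.861, -0.508], [0.002, -0.508, -0.861]]
ft_force: [0.9, -0.5, 0.1]
grip_width: 0.0596
```

```bash
python3 -c "
from h import *
plan([.4864,.0962,.048],88.4,30,5)
"
```

```text
t 2.33 q [-35.8  43.4  98.2  45.7  84.4  31.1] p [0.4853 0.0205 0.0505] psi/p/roll [88.3 30.6  0.1] F [ 0.9 -0.5  0.1] w 0.0596
turn/row deg [-0.11 -0.02 -0.  ]
1 d [ 0.02  1.33 -0.73] |mm| 15.1
2 d [ 0.02  1.33 -0.72] |mm| 15.1
3 d [ 0.02  1.33 -0.72] |mm| 15.1
4 d [ 0.02  1.33 -0.72] |mm| 15.1
5 d [ 0.02  1.33 -0.72] |mm| 15.1
```

>>> jog_arm(
  rows=[
    {"hand": 0.7, "dx": 0, "dy": 1.3, "dz": -0.7, "ax": 0, "ay": 0, "az": 0},
    {"hand": 0.7, "dx": 0, "dy": 1.3, "dz": -0.7, "ax": 0, "ay": 0, "az": 0},
    {"hand": 0.7, "dx": 0, "dy": 1.3, "dz": -0.7, "ax": 0, "ay": 0, "az": 0},
    {"hand": 0.7, "dx": 0, "dy": 1.3, "dz": -0.7, "ax": 0, "ay": 0, "az": 0},
    {"hand": 0.7, "dx": 0, "dy": 1.3, "dz": -0.7, "ax": 0, "ay": 0, "az": 0},
  ],
)

```text
time_s: 2.75
position: [0.4874, 0.0956, 0.0492]
tool_rot: [[-1.0, 0.024, -0.016], [0.029, 0.861, -0.508], [0.001, -0.508, -0.861]]
ft_force: [-0.0, -2.6, -1.0]
grip_width: 0.0596
```

```bash
python3 -c "
from h import *
im=imaging.get_image('wrist');cv2.imwrite('pics/w2.png',im[:,:,::-1])
plan([.4863,.0932,.078],88.4,30,5)
"
```

```text
t 2.8 q [-28.1  42.6 102.   51.6  79.1  32. ] p [0.4866 0.0978 0.0493] psi/p/roll [88.5 30.5  0.1] F [-0.9  2.9 -0. ] w 0.0596
turn/row deg [-0.09 -0.02  0.03]
1 d [ 0.   -0.37 -0.45] |mm| 5.8
2 d [ 0.   -0.37 -0.45] |mm| 5.8
3 d [ 0.   -0.37 -0.45] |mm| 5.8
4 d [ 0.   -0.37 -0.45] |mm| 5.8
5 d [ 0.   -0.37 -0.45] |mm| 5.8
```

View pics/w2.png

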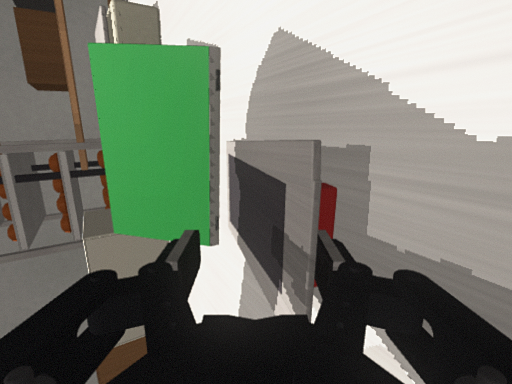

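>>> jog_arm(
  rows=[
    {"hand": 0.7, "dx": 0, "dy": -0.4, "dz": -0.5, "ax": 0, "ay": 0, "az": 0},
    {"hand": 0.7, "dx": 0, "dy": -0.4, "dz": -0.5, "ax": 0, "ay": 0, "az": 0},
    {"hand": 0.7, "dx": 0, "dy": -0.4, "dz": -0.5, "ax": 0, "ay": 0, "az": 0},
    {"hand": 0.7, "dx": 0, "dy": -0.3, "dz": -0.4, "ax": 0, "ay": 0, "az": 0},
    {"hand": 0.7, "dx": 0, "dy": -0.3, "dz": -0.4, "ax": 0, "ay": 0, "az": 0},
  ],
)

```text
time_s: 3.22
position: [0.4875, 0.0902, 0.0782]
tool_rot: [[-1.0, 0.025, -0.016], [0.03, 0.861, -0.507], [0.002, -0.507, -0.862]]
ft_force: [-1.6, -0.2, 0.0]
grip_width: 0.0597
```

>>> jog_arm(
  rows=[
    {"hand": 0.6, "dx": 0, "dy": 0, "dz": 0, "ax": 0, "ay": 0, "az": 0},
    {"hand": 0.5, "dx": 0, "dy": 0, "dz": 0, "ax": 0, "ay": 0, "az": 0},
    {"hand": 0.4, "dx": 0, "dy": 0, "dz": 0, "ax": 0, "ay": 0, "az": 0},
    {"hand": 0.3, "dx": 0, "dy": 0, "dz": 0, "ax": 0, "ay": 0, "az": 0},
    {"hand": 0.2, "dx": 0, "dy": 0, "dz": 0, "ax": 0, "ay": 0, "az": 0},
  ],
)

```text
time_s: 3.63
position: [0.4871, 0.0909, 0.077]
tool_rot: [[-1.0, 0.023, -0.017], [0.029, 0.862, -0.507], [0.003, -0.507, -0.862]]
ft_force: [0.2, -1.1, -0.2]
grip_width: 0.017
```

```bash
python3 -c "
from h import *
st()
im=imaging.get_image('wrist');cv2.imwrite('pics/w3.png',im[:,:,::-1])
im=imaging.get_image('scene');cv2.imwrite('pics/s3.png',cv2.resize(im[100:300,200:430,::-1],None,fx=3,fy=3))
"
```

```text
t 3.63 q [-28.9  39.5 101.1  50.7  81.8  34.9] p [0.4871 0.0909 0.077 ] psi/p/roll [88.3 30.5  0.2] F [ 0.2 -1.1 -0.2] w 0.017
```

View pics/w3.png

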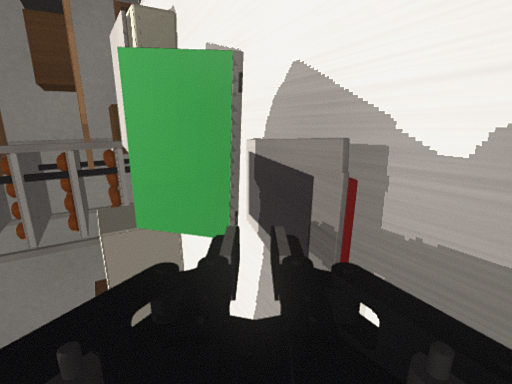

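View pics/s3.png

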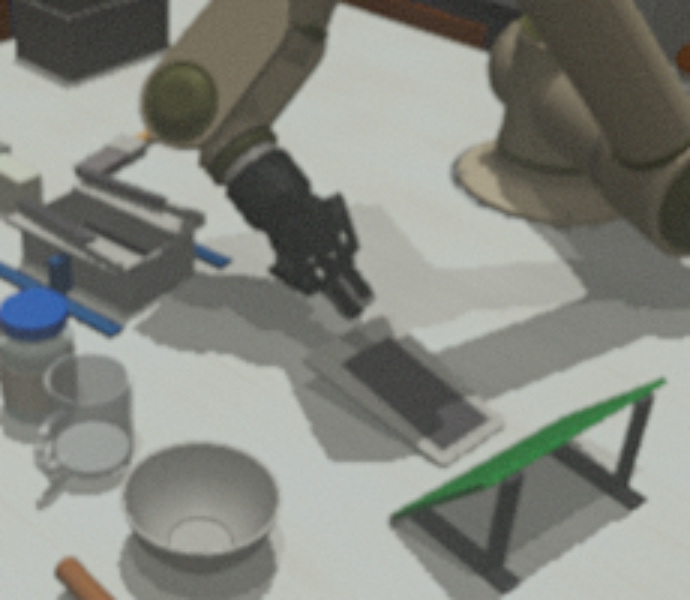

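>>> jog_arm(
  rows=[
    {"hand": 0.2, "dx": 0, "dy": -1.6, "dz": 0, "ax": 0, "ay": 0, "az": 0},
    {"hand": 0.2, "dx": 0, "dy": -1.6, "dz": 0, "ax": 0, "ay": 0, "az": 0},
    {"hand": 0.4, "dx": 0, "dy": -1.6, "dz": 0.8, "ax": 0, "ay": 0, "az": 0},
    {"hand": 0.7, "dx": 0, "dy": -1.4, "dz": 1.5, "ax": 0, "ay": 0, "az": 0},
    {"hand": 0.7, "dx": 0, "dy": -1.2, "dz": 2.5, "ax": 0, "ay": 0, "az": 0},
  ],
)

```text
time_s: 4.15
position: [0.4849, 0.0022, 0.0743]
tool_rot: [[-1.0, 0.024, -0.014], [0.028, 0.861, -0.508], [0.0, -0.508, -0.861]]
ft_force: [-0.1, 0.2, 0.5]
grip_width: 0.0529
```

```bash
python3 -c "
from h import *
st()
im=imaging.get_image('top');cv2.imwrite('pics/t4.png',cv2.resize(im[170:300,70:225,::-1],None,fx=5,fy=4.5,interpolation=cv2.INTER_CUBIC))
im=imaging.get_image('wrist');cv2.imwrite('pics/w4.png',im[:,:,::-1])
st()
"
```

```text
t 4.15 q [-37.5  41.2  96.6  44.3  87.9  33. ] p [0.4849 0.0022 0.0743] psi/p/roll [88.4 30.6  0. ] F [-0.1  0.2  0.5] w 0.0529
t 4.25 q [-37.7  41.5  96.5  44.2  87.8  33. ] p [0.485  0.0003 0.0719] psi/p/roll [88.2 30.5  0.2] F [ 0.6  1.5 -0.2] w 0.06
```

View pics/t4.png

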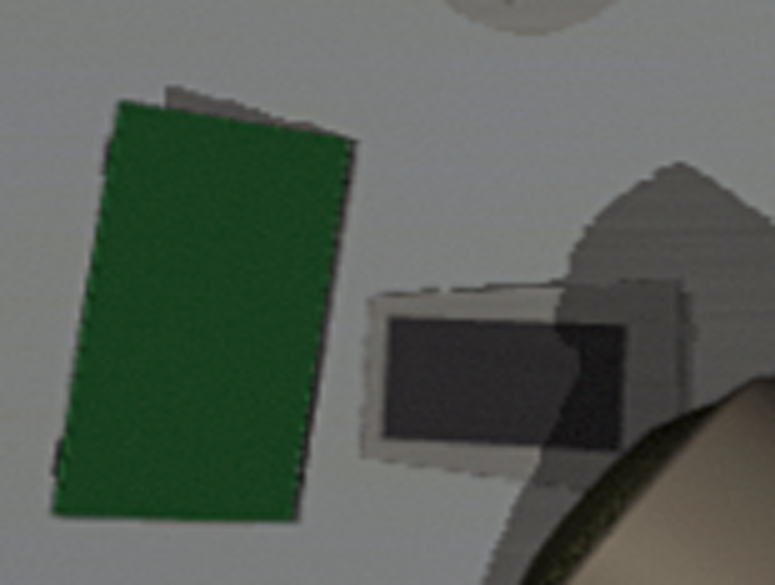

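View pics/w4.png

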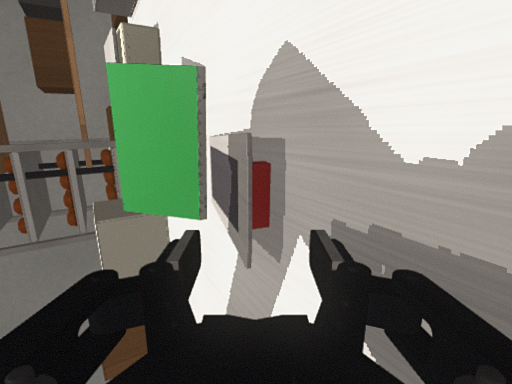

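```bash
python3 -c "
from h import *
u=np.array([np.cos(np.radians(88.4)),np.sin(np.radians(88.4)),0]);w=np.array([.4856,.0668,0])
plan(w+u*-.03+[0,0,.046],88.4,30,5)
print(w+u*.036+[0,0,.046],w+u*.031+[0,0,.080])
"
```

```text
t 4.25 q [-37.7  41.5  96.5  44.2  87.8  33. ] p [0.485  0.0003 0.0719] psi/p/roll [88.2 30.5  0.2] F [ 0.6  1.5 -0.2] w 0.06
turn/row deg [-0.1  -0.06 -0.02]
1 d [0.03 0.89 0.08] |mm| 8.9
2 d [0.03 0.89 0.08] |mm| 8.9
3 d [0.03 0.89 0.08] |mm| 8.9
4 d [0.03 0.89 0.08] |mm| 8.9
5 d [0.03 0.89 0.08] |mm| 8.9
[0.4866 0.1028 0.046 ] [0.4865 0.0978 0.08  ]
```

>>> jog_arm(
  rows=[
    {"hand": 0.7, "dx": 0, "dy": 0.9, "dz": 0.1, "ax": -0.1, "ay": 0, "az": 0},
    {"hand": 0.7, "dx": 0, "dy": 0.9, "dz": 0.1, "ax": -0.1, "ay": 0, "az": 0},
    {"hand": 0.7, "dx": 0, "dy": 0.9, "dz": 0.1, "ax": -0.1, "ay": 0, "az": 0},
    {"hand": 0.7, "dx": 0, "dy": 0.9, "dz": 0.1, "ax": 0, "ay": 0, "az": 0},
    {"hand": 0.7, "dx": 0, "dy": 0.9, "dz": 0.1, "ax": 0, "ay": 0, "az": 0},
  ],
)

```text
time_s: 4.67
position: [0.4854, 0.0408, 0.046]
tool_rot: [[-1.0, 0.022, -0.016], [0.028, 0.864, -0.502], [0.003, -0.503, -0.865]]
ft_force: [0.2, -0.1, 0.7]
grip_width: 0.0601
```

>>> jog_arm(
  rows=[
    {"hand": 0.7, "dx": 0, "dy": 1.4, "dz": -0.8, "ax": 0, "ay": 0, "az": 0},
    {"hand": 0.7, "dx": 0, "dy": 1.4, "dz": -0.8, "ax": 0, "ay": 0, "az": 0},
    {"hand": 0.7, "dx": 0, "dy": 1.4, "dz": -0.8, "ax": 0, "ay": 0, "az": 0},
    {"hand": 0.7, "dx": 0, "dy": 1.4, "dz": -0.7, "ax": 0, "ay": 0, "az": 0},
    {"hand": 0.7, "dx": 0, "dy": 0, "dz": 0, "ax": 0, "ay": 0, "az": 0},
  ],
)

```text
time_s: 5.08
position: [0.4863, 0.1062, 0.0448]
tool_rot: [[-1.0, 0.02, -0.016], [0.026, 0.865, -0.502], [0.004, -0.502, -0.865]]
ft_force: [0.1, 0.7, -0.0]
grip_width: 0.0594
```

```bash
python3 -c "
from h import *
im=imaging.get_image('wrist');cv2.imwrite('pics/w5.png',cv2.resize(im[100:330,150:400,::-1],None,fx=3,fy=2.6))
plan([0.4866, 0.1028, 0.046 ],88.4,30,1)
"
```

```text
t 5.13 q [-27.5  43.2 102.3  52.4  78.5  31.5] p [0.4868 0.1048 0.0449] psi/p/roll [88.5 30.2  0.2] F [-0.1 -0.   0.5] w 0.0599
turn/row deg [-0.17 -0.12  0.18]
1 d [ 0.01 -0.23  0.  ] |mm| 2.3
```

View pics/w5.png

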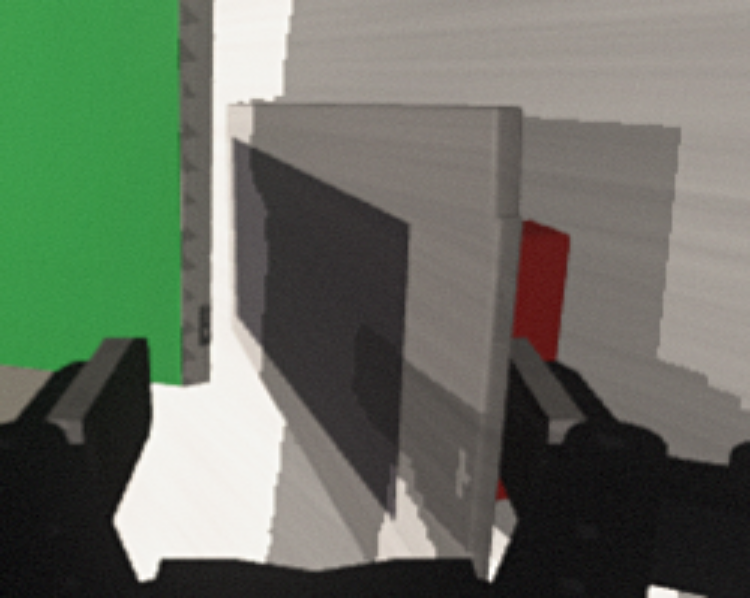

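>>> jog_arm(
  rows=[
    {"hand": 0.63, "dx": 0, "dy": -0.2, "dz": -0.3, "ax": 0, "ay": 0, "az": 0},
    {"hand": 0.56, "dx": 0, "dy": -0.2, "dz": -0.3, "ax": 0, "ay": 0, "az": 0},
    {"hand": 0.5, "dx": 0, "dy": -0.2, "dz": -0.3, "ax": 0, "ay": 0, "az": 0},
    {"hand": 0.43, "dx": 0, "dy": -0.2, "dz": -0.3, "ax": 0, "ay": 0, "az": 0},
    {"hand": 0.37, "dx": 0, "dy": -0.2, "dz": -0.3, "ax": 0, "ay": 0, "az": 0},
  ],
)

```text
time_s: 5.55
position: [0.4877, 0.1015, 0.0634]
tool_rot: [[-1.0, 0.025, -0.017], [0.03, 0.864, -0.503], [0.002, -0.503, -0.864]]
ft_force: [-0.3, 0.1, -2.1]
grip_width: 0.0314
```

```bash
python3 -c "
from h import *
im=imaging.get_image('wrist');cv2.imwrite('pics/w6.png',cv2.resize(im[100:330,150:400,::-1],None,fx=3,fy=2.6))
im=imaging.get_image('scene');cv2.imwrite('pics/s6.png',cv2.resize(im[130:290,250:430,::-1],None,fx=4,fy=3.5))
st()
"
```

```text
t 5.65 q [-27.8  41.1 101.8  51.9  80.1  33.4] p [0.4878 0.1016 0.0635] psi/p/roll [88.3 30.2  0.1] F [ 0.2 -1.4 -1.5] w 0.0317
```

View pics/w6.png

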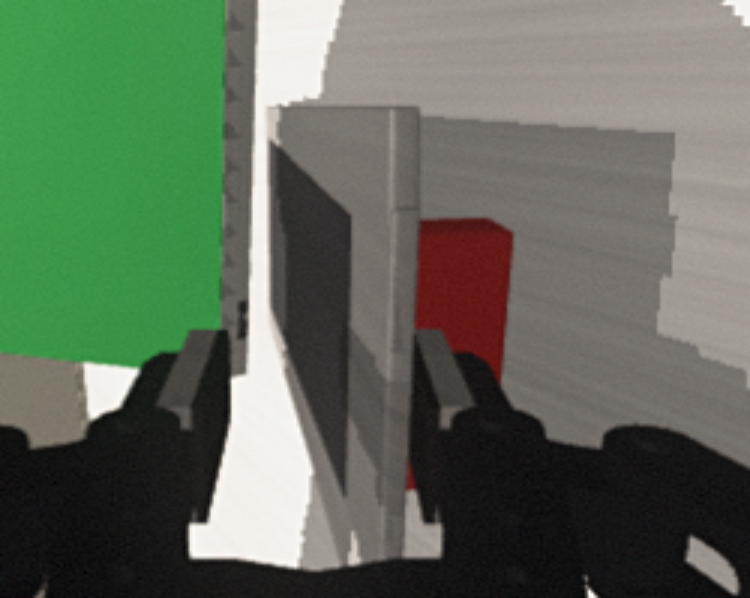

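View pics/s6.png

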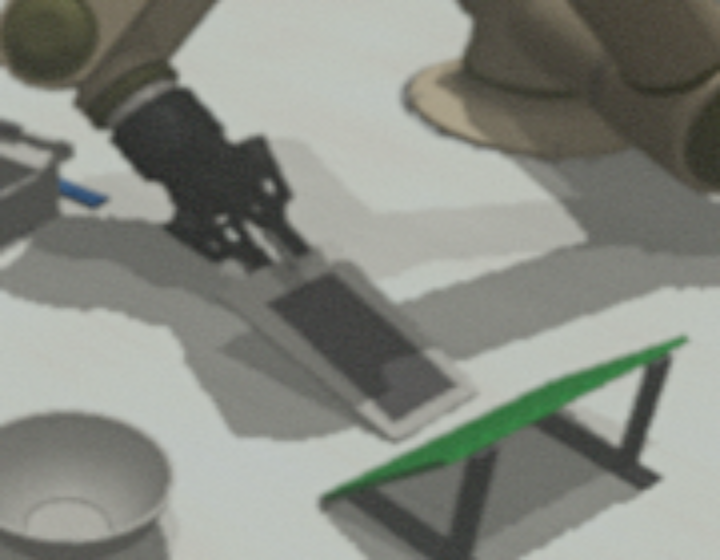

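>>> jog_arm(
  rows=[
    {"hand": 0.3, "dx": 0, "dy": -0.2, "dz": -0.3, "ax": 0, "ay": 0, "az": 0},
    {"hand": 0.23, "dx": 0, "dy": -0.2, "dz": -0.3, "ax": 0, "ay": 0, "az": 0},
    {"hand": 0.15, "dx": 0, "dy": -0.1, "dz": -0.2, "ax": 0, "ay": 0, "az": 0},
    {"hand": 0.05, "dx": 0, "dy": -0.1, "dz": -0.1, "ax": 0, "ay": 0, "az": 0},
    {"hand": 0, "dx": 0, "dy": 0, "dz": 0, "ax": 0, "ay": 0, "az": 0},
  ],
  newtons=90,
)

```text
time_s: 6.07
position: [0.4876, 0.1014, 0.0744]
tool_rot: [[-1.0, 0.024, -0.016], [0.029, 0.865, -0.502], [0.002, -0.502, -0.865]]
ft_force: [0.5, -2.7, 2.0]
grip_width: 0.0019
```

>>> jog_arm(
  rows=[
    {"hand": 0, "dx": 0, "dy": 0, "dz": 0, "ax": 0, "ay": 0, "az": 0},
    {"hand": 0, "dx": 0, "dy": 0, "dz": 0, "ax": 0, "ay": 0, "az": 0},
    {"hand": 0, "dx": 0, "dy": 0, "dz": 0, "ax": 0, "ay": 0, "az": 0},
    {"hand": 0, "dx": 0, "dy": -0.3, "dz": -0.5, "ax": 0, "ay": 0, "az": 0},
    {"hand": 0, "dx": 0, "dy": -0.6, "dz": -1.0, "ax": 0, "ay": 0, "az": 0},
  ],
)

```text
time_s: 6.48
position: [0.4871, 0.1011, 0.0906]
tool_rot: [[-1.0, 0.022, -0.019], [0.029, 0.864, -0.503], [0.005, -0.504, -0.864]]
ft_force: [0.2, -0.6, -2.9]
grip_width: 0.0018
```

```bash
python3 -c "
from h import *
im=imaging.get_image('wrist');cv2.imwrite('pics/w7.png',cv2.resize(im[100:330,150:400,::-1],None,fx=3,fy=2.6))
im=imaging.get_image('scene');cv2.imwrite('pics/s7.png',cv2.resize(im[130:290,250:430,::-1],None,fx=4,fy=3.5))
st()
"
```

```text
t 6.58 q [-27.8  37.8 101.1  51.4  82.6  36.5] p [0.4878 0.1009 0.0923] psi/p/roll [88.4 30.3  0. ] F [ 0.3  0.3 -3.7] w 0.002
```

View pics/w7.png

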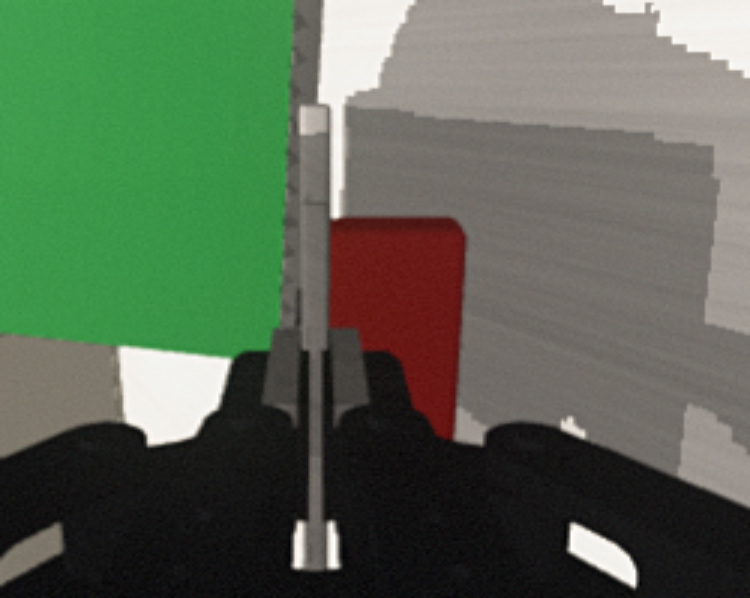

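View pics/s7.png

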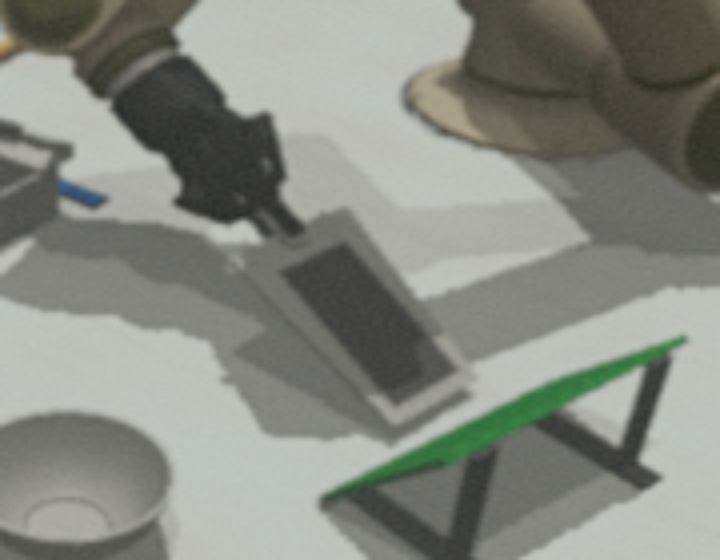

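```bash
python3 -c "
from h import *
plan([0.50,0.19,.25],86,85,10)
"
```

```text
t 6.58 q [-27.8  37.8 101.1  51.4  82.6  36.5] p [0.4878 0.1009 0.0923] psi/p/roll [88.4 30.3  0. ] F [ 0.3  0.3 -3.7] w 0.002
turn/row deg [5.47 0.21 0.13]
1 d [-0.1  -0.02 -1.81] |mm| 18.1
2 d [-0.09 -0.2  -1.8 ] |mm| 18.1
3 d [-0.08 -0.37 -1.78] |mm| 18.1
4 d [-0.08 -0.53 -1.73] |mm| 18.1
5 d [-0.07 -0.7  -1.67] |mm| 18.1
6 d [-0.07 -0.85 -1.6 ] |mm| 18.1
7 d [-0.07 -1.   -1.51] |mm| 18.1
8 d [-0.06 -1.14 -1.41] |mm| 18.1
9 d [-0.06 -1.27 -1.29] |mm| 18.1
10 d [-0.06 -1.39 -1.17] |mm| 18.1
```

>>> jog_arm(
  rows=[
    {"hand": 0, "dx": -0.1, "dy": -0.3, "dz": -1.8, "ax": 3, "ay": 0.2, "az": 0.1},
    {"hand": 0, "dx": -0.1, "dy": -0.4, "dz": -1.8, "ax": 5.5, "ay": 0.2, "az": 0.1},
    {"hand": 0, "dx": -0.1, "dy": -0.4, "dz": -1.8, "ax": 5.5, "ay": 0.2, "az": 0.1},
    {"hand": 0, "dx": -0.1, "dy": -0.5, "dz": -1.7, "ax": 5.5, "ay": 0.2, "az": 0.1},
    {"hand": 0, "dx": -0.1, "dy": -0.7, "dz": -1.7, "ax": 5.5, "ay": 0.2, "az": 0.1},
  ],
)

```text
time_s: 7.0
position: [0.4942, 0.1387, 0.1752]
tool_rot: [[-0.999, 0.02, -0.045], [0.048, 0.566, -0.823], [0.009, -0.824, -0.567]]
ft_force: [0.6, 0.0, -3.7]
grip_width: 0.0018
```

>>> jog_arm(
  rows=[
    {"hand": 0, "dx": -0.1, "dy": -0.8, "dz": -1.6, "ax": 5.5, "ay": 0.2, "az": 0.1},
    {"hand": 0, "dx": -0.1, "dy": -1.0, "dz": -1.5, "ax": 5.5, "ay": 0.2, "az": 0.1},
    {"hand": 0, "dx": -0.1, "dy": -1.1, "dz": -1.4, "ax": 5.5, "ay": 0.2, "az": 0.1},
    {"hand": 0, "dx": -0.1, "dy": -1.3, "dz": -1.3, "ax": 5.5, "ay": 0.2, "az": 0.1},
    {"hand": 0, "dx": -0.1, "dy": -1.2, "dz": -1.2, "ax": 5.5, "ay": 0.2, "az": 0.1},
  ],
)

```text
time_s: 7.42
position: [0.502, 0.1811, 0.254]
tool_rot: [[-0.998, 0.002, -0.067], [0.067, 0.122, -0.99], [0.006, -0.992, -0.122]]
ft_force: [-0.3, -0.8, -2.9]
grip_width: 0.0019
```

```bash
python3 -c "
from h import *
im=imaging.get_image('scene');cv2.imwrite('pics/s8.png',cv2.resize(im[80:290,250:450,::-1],None,fx=3,fy=2.8))
plan([0.524,0.302,.160],82.6,130,10)
"
```

```text
t 7.47 q [ 4.1 18.2 75.8  6.8 85.1 97.2] p [0.5028 0.184  0.2569] psi/p/roll [86.3 83.2  0. ] F [-2.6  3.2 -0.9] w 0.0019
turn/row deg [ 4.68  0.37 -0.11]
1 d [-0.14  1.1  -1.07] |mm| 15.4
2 d [-0.13  1.01 -1.15] |mm| 15.4
3 d [-0.13  0.92 -1.23] |mm| 15.4
4 d [-0.12  0.81 -1.31] |mm| 15.4
5 d [-0.11  0.7  -1.37] |mm| 15.4
6 d [-0.1   0.59 -1.42] |mm| 15.4
7 d [-0.1   0.47 -1.47] |mm| 15.4
8 d [-0.09  0.35 -1.5 ] |mm| 15.4
9 d [-0.08  0.22 -1.52] |mm| 15.4
10 d [-0.07  0.1  -1.54] |mm| 15.4
```

View pics/s8.png

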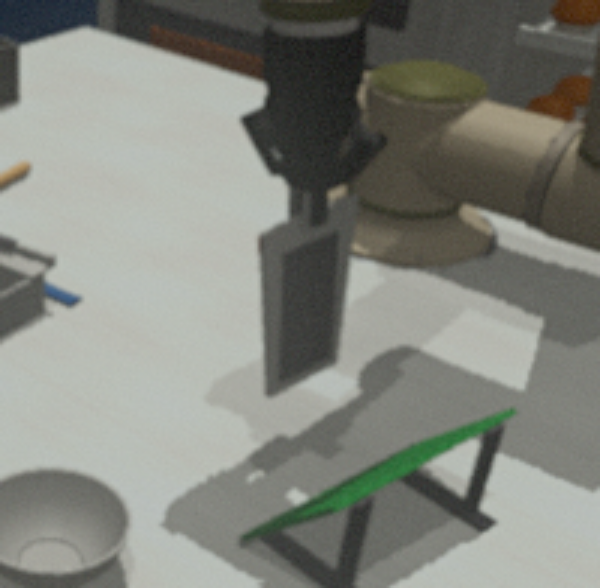

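>>> jog_arm(
  rows=[
    {"hand": 0, "dx": -0.1, "dy": 0.9, "dz": -1.0, "ax": 4.7, "ay": 0.4, "az": -0.1},
    {"hand": 0, "dx": -0.1, "dy": 0.9, "dz": -1.2, "ax": 4.7, "ay": 0.4, "az": -0.1},
    {"hand": 0, "dx": -0.1, "dy": 0.9, "dz": -1.2, "ax": 4.7, "ay": 0.4, "az": -0.1},
    {"hand": 0, "dx": -0.1, "dy": 0.8, "dz": -1.3, "ax": 4.7, "ay": 0.4, "az": -0.1},
    {"hand": 0, "dx": -0.1, "dy": 0.7, "dz": -1.4, "ax": 4.7, "ay": 0.4, "az": -0.1},
  ],
)

```text
time_s: 7.88
position: [0.5112, 0.2403, 0.2071]
tool_rot: [[-0.995, -0.042, -0.093], [0.101, -0.28, -0.955], [0.014, -0.959, 0.283]]
ft_force: [0.6, -1.4, -3.5]
grip_width: 0.0023
```

```bash
python3 -c "
from h import *
plan([0.524,0.302,.160],82.6,130,5)
"
```

```text
t 7.88 q [ 19.8  29.1  67.9 -14.4  90.9 116.2] p [0.5112 0.2403 0.2071] psi/p/roll [ 84.2 106.4   0.8] F [ 0.6 -1.4 -3.5] w 0.0023
turn/row deg [ 4.71  0.36 -0.01]
1 d [-0.14  0.55 -1.47] |mm| 15.7
2 d [-0.13  0.43 -1.51] |mm| 15.7
3 d [-0.12  0.3  -1.54] |mm| 15.7
4 d [-0.11  0.17 -1.56] |mm| 15.7
5 d [-0.1   0.04 -1.57] |mm| 15.7
```

>>> jog_arm(
  rows=[
    {"hand": 0, "dx": -0.1, "dy": 0.5, "dz": -1.5, "ax": 4.7, "ay": 0.4, "az": 0},
    {"hand": 0, "dx": -0.1, "dy": 0.4, "dz": -1.5, "ax": 4.7, "ay": 0.4, "az": 0},
    {"hand": 0, "dx": -0.1, "dy": 0.3, "dz": -1.5, "ax": 4.7, "ay": 0.4, "az": 0},
    {"hand": 0, "dx": -0.1, "dy": 0.1, "dz": -1.5, "ax": 4.7, "ay": 0.4, "az": 0},
    {"hand": 0, "dx": -0.1, "dy": 0, "dz": -1.5, "ax": 4.7, "ay": 0.4, "az": 0},
  ],
)

```text
time_s: 8.3
position: [0.523, 0.3021, 0.1624]
tool_rot: [[-0.991, -0.083, -0.102], [0.131, -0.636, -0.76], [-0.001, -0.767, 0.642]]
ft_force: [1.1, 0.5, -3.0]
grip_width: 0.0019
```

```bash
python3 -c "
from h import *
im=imaging.get_image('scene');cv2.imwrite('pics/s9.png',cv2.resize(im[80:290,250:450,::-1],None,fx=3,fy=2.8))
im=imaging.get_image('top');cv2.imwrite('pics/t9.png',cv2.resize(im[170:300,70:225,::-1],None,fx=5,fy=4.5,interpolation=cv2.INTER_CUBIC))
im=imaging.get_image('wrist');cv2.imwrite('pics/w9.png',im[:,:,::-1])
plan([0.5273,0.3345,.1157],82.6,130,5)
"
```

```text
t 8.45 q [ 31.1  44.4  54.4 -31.3 106.1 126.4] p [0.5226 0.3022 0.1604] psi/p/roll [ 82.6 129.8   0.1] F [ 0.1 -0.6 -2.9] w 0.0025
turn/row deg [0.04 0.01 0.03]
1 d [-0.01  0.27 -1.07] |mm| 11.1
2 d [-0.01  0.27 -1.07] |mm| 11.1
3 d [-0.01  0.27 -1.07] |mm| 11.1
4 d [-0.01  0.27 -1.07] |mm| 11.1
5 d [-0.01  0.27 -1.07] |mm| 11.1
```

View pics/s9.png

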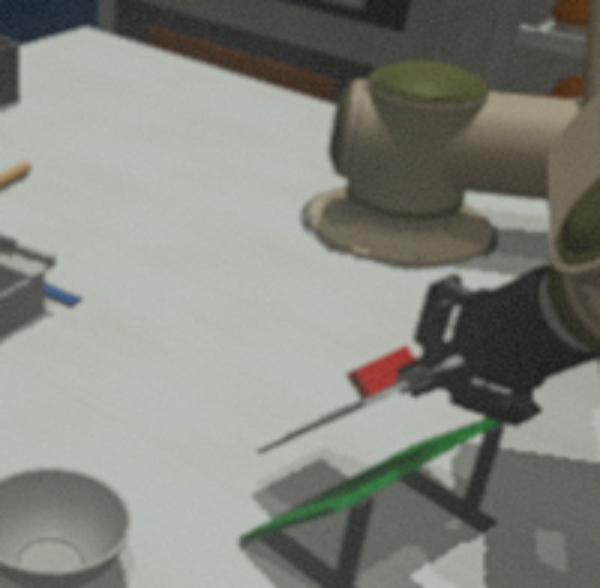

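View pics/t9.png

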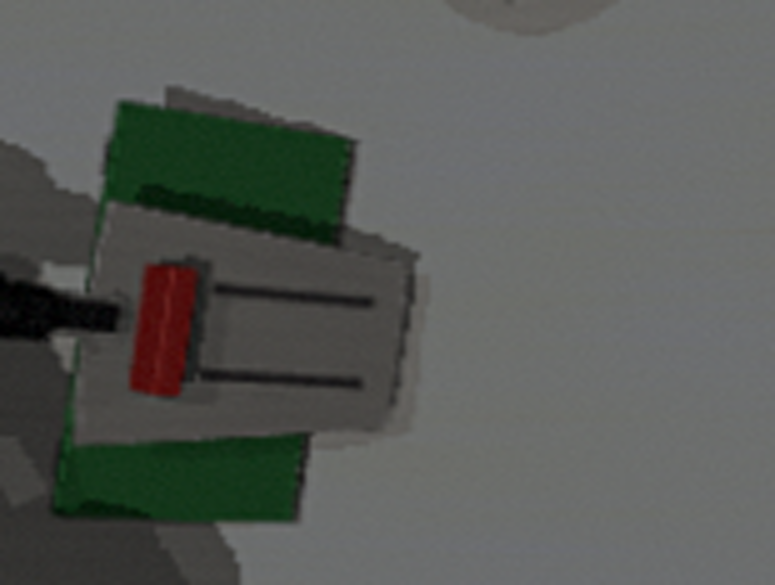

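View pics/w9.png

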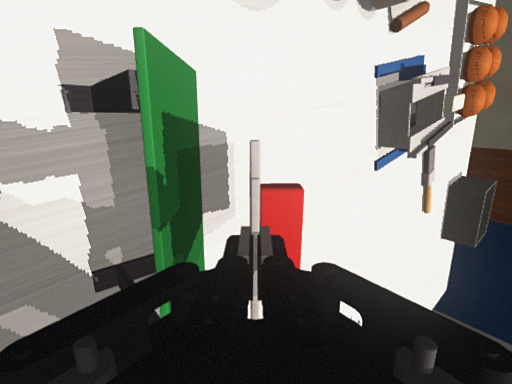

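>>> jog_arm(
  rows=[
    {"hand": 0, "dx": 0, "dy": 0.2, "dz": -1.0, "ax": 0, "ay": 0, "az": 0},
    {"hand": 0, "dx": 0, "dy": 0.2, "dz": -1.0, "ax": 0, "ay": 0, "az": 0},
    {"hand": 0, "dx": 0, "dy": 0.2, "dz": -1.0, "ax": 0, "ay": 0, "az": 0},
    {"hand": 0, "dx": 0, "dy": 0.2, "dz": -0.9, "ax": 0, "ay": 0, "az": 0},
    {"hand": 0, "dx": 0, "dy": 0.1, "dz": -0.7, "ax": 0, "ay": 0, "az": 0},
  ],
)

```text
time_s: 8.87
position: [0.5274, 0.3308, 0.126]
tool_rot: [[-0.991, -0.083, -0.103], [0.132, -0.634, -0.762], [-0.002, -0.769, 0.639]]
ft_force: [0.1, -0.5, -3.8]
grip_width: 0.0024
```

```bash
python3 -c "
from h import *
im=imaging.get_image('scene');cv2.imwrite('pics/s10.png',cv2.resize(im[180:290,310:450,::-1],None,fx=5,fy=5))
im=imaging.get_image('wrist');cv2.imwrite('pics/w10.png',im[:,:,::-1])
plan([0.5273,0.3345,.1157],82.6,130,5)
"
```

```text
t 8.97 q [ 32.9  48.4  51.7 -30.5 105.8 128.8] p [0.5272 0.3309 0.1256] psi/p/roll [ 82.5 129.8  -0.1] F [ 0.5  0.5 -3.7] w 0.002
turn/row deg [ 0.04 -0.03  0.01]
1 d [ 0.01  0.11 -0.18] |mm| 2.1
2 d [ 0.01  0.11 -0.18] |mm| 2.1
3 d [ 0.01  0.11 -0.18] |mm| 2.1
4 d [ 0.01  0.11 -0.18] |mm| 2.1
5 d [ 0.01  0.11 -0.18] |mm| 2.1
```

View pics/s10.png

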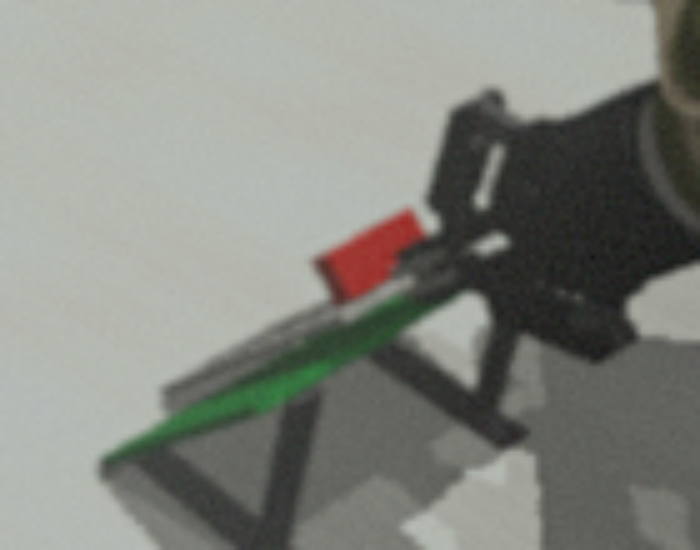

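View pics/w10.png

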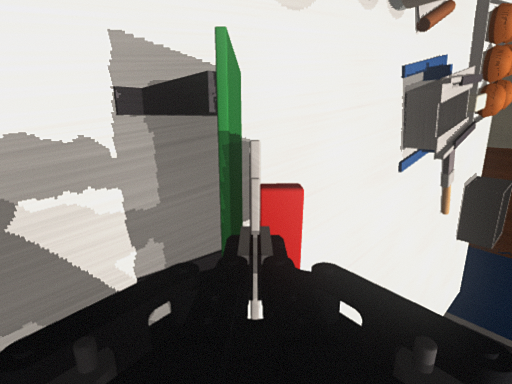

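>>> jog_arm(
  rows=[
    {"hand": 0, "dx": 0, "dy": 0.1, "dz": -0.2, "ax": 0, "ay": 0, "az": 0},
    {"hand": 0, "dx": 0, "dy": 0.1, "dz": -0.2, "ax": 0, "ay": 0, "az": 0},
    {"hand": 0, "dx": 0, "dy": 0.1, "dz": -0.2, "ax": 0, "ay": 0, "az": 0},
    {"hand": 0, "dx": 0, "dy": 0, "dz": -0.1, "ax": 0, "ay": 0, "az": 0},
    {"hand": 0, "dx": 0, "dy": 0, "dz": 0, "ax": 0, "ay": 0, "az": 0},
  ],
)

```text
time_s: 9.38
position: [0.5281, 0.334, 0.1207]
tool_rot: [[-0.991, -0.081, -0.103], [0.132, -0.634, -0.762], [-0.004, -0.769, 0.639]]
ft_force: [0.5, 2.4, 1.3]
grip_width: 0.0018
```

```bash
python3 -c "
from h import *
im=imaging.get_image('wrist');cv2.imwrite('pics/w11.png',cv2.resize(im[100:300,180:330,::-1],None,fx=4,fy=3))
plan([0.5273,0.3345,.1157],82.6,130,5)
"
```

```text
t 9.43 q [ 33.   48.9  51.4 -30.4 105.6 129.2] p [0.5281 0.334  0.1207] psi/p/roll [ 82.4 129.7  -0.2] F [0.8 2.1 1.8] w 0.002
turn/row deg [ 0.06 -0.05 -0.01]
1 d [ 0.02  0.07 -0.07] |mm| 1.0
2 d [ 0.02  0.07 -0.07] |mm| 1.0
3 d [ 0.02  0.07 -0.07] |mm| 1.0
4 d [ 0.02  0.07 -0.07] |mm| 1.0
5 d [ 0.02  0.07 -0.07] |mm| 1.0
```

View pics/w11.png

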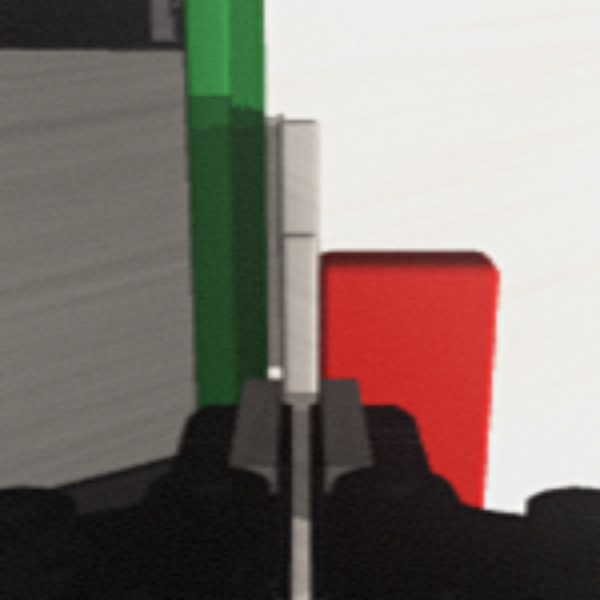

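>>> jog_arm(
  rows=[
    {"hand": 0, "dx": 0, "dy": -0.1, "dz": -0.1, "ax": 0, "ay": 0, "az": 0},
    {"hand": 0, "dx": 0, "dy": -0.1, "dz": -0.1, "ax": 0, "ay": 0, "az": 0},
    {"hand": 0, "dx": 0, "dy": -0.1, "dz": -0.1, "ax": 0, "ay": 0, "az": 0},
    {"hand": 0, "dx": 0, "dy": 0, "dz": -0.1, "ax": 0, "ay": 0, "az": 0},
    {"hand": 0, "dx": 0, "dy": 0, "dz": 0, "ax": 0, "ay": 0, "az": 0},
  ],
)

```text
time_s: 9.85
position: [0.5285, 0.3389, 0.1198]
tool_rot: [[-0.991, -0.082, -0.103], [0.132, -0.634, -0.762], [-0.002, -0.769, 0.64]]
ft_force: [-0.1, -1.2, -0.8]
grip_width: 0.0019
```

```bash
python3 -c "
from h import *
im=imaging.get_image('wrist');cv2.imwrite('pics/w12.png',cv2.resize(im[100:300,180:330,::-1],None,fx=4,fy=3))
im=imaging.get_image('scene');cv2.imwrite('pics/s12.png',cv2.resize(im[180:290,310:450,::-1],None,fx=5,fy=5))
st()
"
```

```text
t 9.95 q [ 33.3  49.4  50.6 -30.3 106.1 129.2] p [0.5285 0.3389 0.1198] psi/p/roll [ 82.4 129.7  -0.1] F [-0.  0. -1.] w 0.002
```

View pics/w12.png

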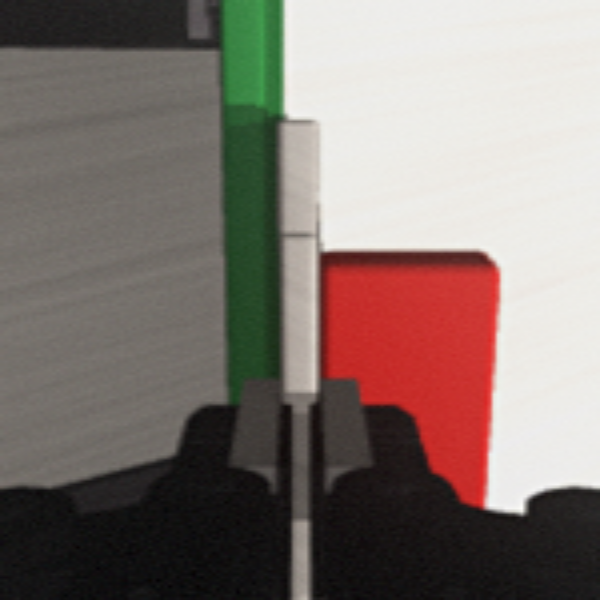

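View pics/s12.png

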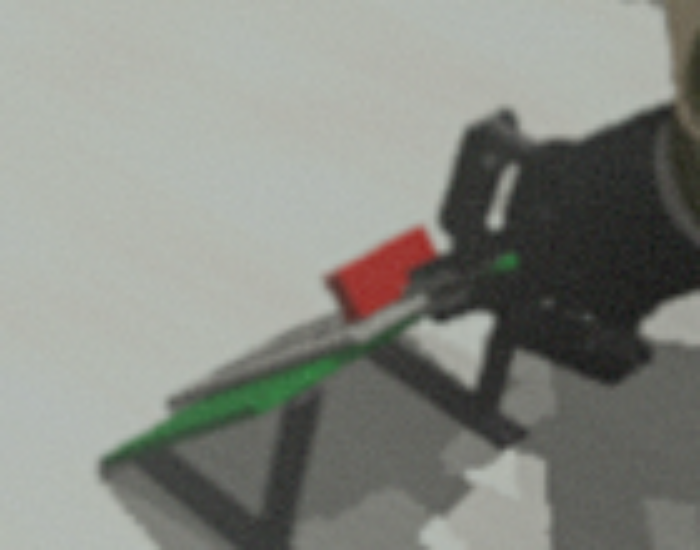

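>>> jog_arm(
  rows=[
    {"hand": 0, "dx": 0, "dy": 0.1, "dz": -0.1, "ax": 0, "ay": 0, "az": 0},
    {"hand": 0, "dx": 0, "dy": 0, "dz": 0, "ax": 0, "ay": 0, "az": 0},
    {"hand": 0.1, "dx": 0, "dy": 0, "dz": 0, "ax": 0, "ay": 0, "az": 0},
    {"hand": 0.2, "dx": 0, "dy": 0, "dz": 0, "ax": 0, "ay": 0, "az": 0},
    {"hand": 0.25, "dx": 0, "dy": 0, "dz": 0, "ax": 0, "ay": 0, "az": 0},
  ],
)

```text
time_s: 10.37
position: [0.5285, 0.339, 0.1183]
tool_rot: [[-0.991, -0.083, -0.103], [0.132, -0.634, -0.762], [-0.002, -0.769, 0.639]]
ft_force: [-0.5, -0.3, -0.8]
grip_width: 0.0211
```

```bash
python3 -c "
from h import *
im=imaging.get_image('wrist');cv2.imwrite('pics/w13.png',cv2.resize(im[100:300,180:330,::-1],None,fx=4,fy=3))
st()
"
```

```text
t 10.42 q [ 33.3  49.4  50.7 -30.3 106.  129.3] p [0.5285 0.3389 0.1183] psi/p/roll [ 82.4 129.7  -0.1] F [-0.7 -0.8 -0. ] w 0.021
```

View pics/w13.png

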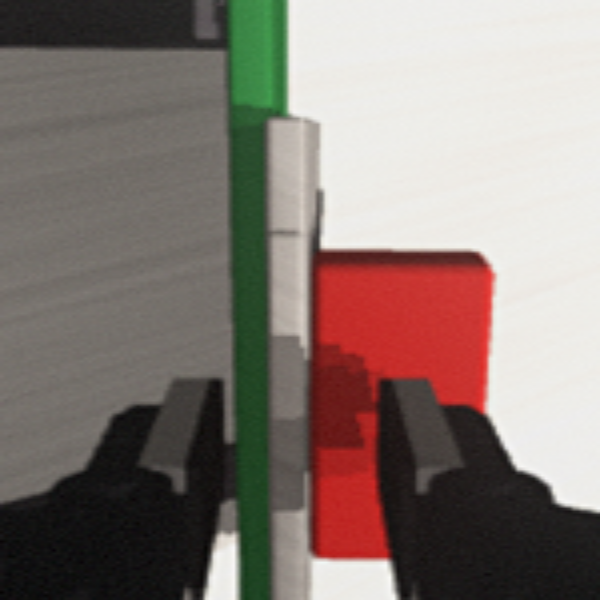

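>>> jog_arm(
  rows=[
    {"hand": 0.25, "dx": 0, "dy": -1.0, "dz": 0, "ax": 0, "ay": 0, "az": 0},
    {"hand": 0.25, "dx": 0, "dy": -1.8, "dz": 0, "ax": 0, "ay": 0, "az": 0},
    {"hand": 0.25, "dx": 0, "dy": -2.0, "dz": 0, "ax": 0, "ay": 0, "az": 0},
    {"hand": 0.25, "dx": 0, "dy": -2.5, "dz": 0, "ax": 0, "ay": 0, "az": 0},
    {"hand": 0.4, "dx": 0, "dy": -3.0, "dz": 0, "ax": 0, "ay": 0, "az": 0},
  ],
)

```text
time_s: 10.83
position: [0.5368, 0.4043, 0.1979]
tool_rot: [[-0.991, -0.084, -0.102], [0.132, -0.635, -0.761], [-0.001, -0.768, 0.64]]
ft_force: [1.1, 1.9, 0.6]
grip_width: 0.0321
```

```bash
python3 -c "
from h import *
im=imaging.get_image('scene');cv2.imwrite('pics/s14.png',cv2.resize(im[180:290,310:450,::-1],None,fx=5,fy=5))
im=imaging.get_image('top');cv2.imwrite('pics/t14.png',cv2.resize(im[170:300,70:225,::-1],None,fx=5,fy=4.5,interpolation=cv2.INTER_CUBIC))
st()
"
```

```text
t 10.93 q [ 37.1  52.6  30.  -32.8 122.5 123. ] p [0.5374 0.4068 0.2009] psi/p/roll [ 82.5 129.4  -0.4] F [ 0.2 -0.2  0.3] w 0.0342
```

View pics/s14.png

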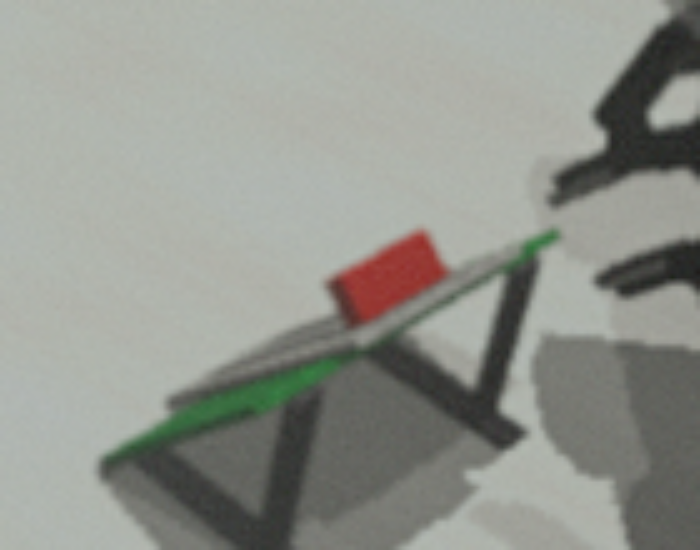

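View pics/t14.png

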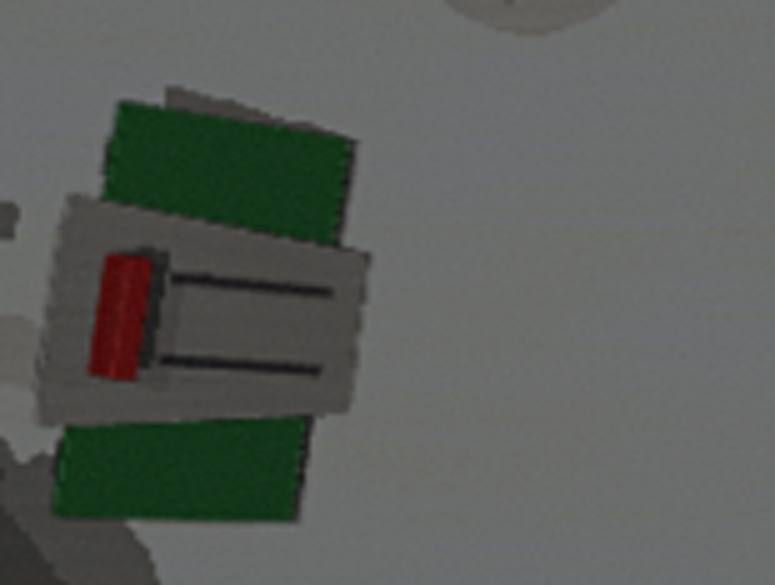

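```bash
python3 -c "
from h import *
A=lambda P:[(70+x/5-.4,170+y/4.5-.4) for x,y in P]
h=onz('top',A([(105,255),(154,257),(137,380),(89,376)]),[.1317,.1227,.1227,.1317]); print(h,h.mean(0))
a=(h[0]+h[1]-h[2]-h[3]);print('bar yaw',np.degrees(np.arctan2(a[1],a[0])), np.linalg.norm(a)/2)
w=onz('top',A([(68,195),(40,425)]),.1334);n=onz('top',A([(370,252),(350,413)]),.0032)
print(w,n); print(np.degrees(np.arctan2(*(w.mean(0)-n.mean(0))[1::-1])),w.mean(0),n.mean(0))
u=np.array([np.cos(np.radians(82.6)),np.sin(np.radians(82.6)),0])
print(np.array([.5165,.2514,.1272])+u*.0562)
"
```

```text
[[0.5541 0.3206 0.1317]
 [0.5534 0.3004 0.1227]
 [0.4904 0.3076 0.1227]
 [0.4925 0.3272 0.1317]] [0.5226 0.3139 0.1272]
bar yaw -6.310729655828386 0.06274278935001454
[[0.585  0.3387 0.1334]
 [0.4674 0.35   0.1334]] [[0.561  0.2315 0.0032]
 [0.4695 0.2413 0.0032]]
84.22831940018571 [0.5262 0.3444 0.1334] [0.5153 0.2364 0.0032]
[0.5237 0.3071 0.1272]
```

```bash
python3 -c "
from h import *
A=lambda P:[(70+x/5-.4,170+y/4.5-.4) for x,y in P]
u=np.array([np.cos(np.radians(82.6)),np.sin(np.radians(82.6)),0]);o=np.array([.5165,.2514,0]);v=np.array([-u[1],u[0],0])
for P,z in (([(105,255),(89,376)],.1158),([(168,250),(152,370)],.1218),([(154,257),(137,380)],.1325)):
  h=onz('top',A(P),z); print(h,(h.mean(0)-o)@u,(h.mean(0)-o)@v)
np.set_printoptions(precision=4)
hc=o+u*(-.01007+.140*.643-.018*.766)+[0,0,.140*.766+.018*.643]; print('handle',hc)
"
```

```text
[[0.5549 0.3273 0.1158]
 [0.4922 0.334  0.1158]] 0.07947772949974885 0.003227815294415716
[[0.557  0.294  0.1218]
 [0.4955 0.3007 0.1218]] 0.04682868591422852 -0.0037629941587369836
[[0.553  0.2965 0.1325]
 [0.4906 0.3036 0.1325]] 0.0489404982134569 0.0010401526233709407
handle [0.525  0.317  0.1188]
```

```bash
python3 -c "
from h import *
plan([.52,.30,.28],84,90,7)
"
```

```text
t 10.93 q [ 37.1  52.6  30.  -32.8 122.5 123. ] p [0.5374 0.4068 0.2009] psi/p/roll [ 82.5 129.4  -0.4] F [ 0.2 -0.2  0.3] w 0.0342
turn/row deg [-5.63 -0.22  0.01]
1 d [0.04 0.11 1.91] |mm| 19.1
2 d [ 0.05 -0.08  1.91] |mm| 19.1
3 d [ 0.05 -0.27  1.9 ] |mm| 19.1
4 d [ 0.06 -0.45  1.86] |mm| 19.1
5 d [ 0.07 -0.63  1.81] |mm| 19.1
6 d [ 0.08 -0.81  1.73] |mm| 19.1
7 d [ 0.08 -0.97  1.65] |mm| 19.1
```

>>> jog_arm(
  rows=[
    {"hand": 0.45, "dx": 0, "dy": 0, "dz": 1.9, "ax": -5.6, "ay": -0.2, "az": 0},
    {"hand": 0.45, "dx": 0, "dy": -0.1, "dz": 1.9, "ax": -5.6, "ay": -0.2, "az": 0},
    {"hand": 0.45, "dx": 0.1, "dy": -0.3, "dz": 1.9, "ax": -5.6, "ay": -0.2, "az": 0},
    {"hand": 0.45, "dx": 0.1, "dy": -0.5, "dz": 1.9, "ax": -5.6, "ay": -0.2, "az": 0},
    {"hand": 0.45, "dx": 0.1, "dy": -0.6, "dz": 1.8, "ax": -5.6, "ay": -0.2, "az": 0},
  ],
)

```text
time_s: 11.35
position: [0.524, 0.3286, 0.2566]
tool_rot: [[-0.993, -0.027, -0.113], [0.117, -0.197, -0.974], [0.004, -0.98, 0.198]]
ft_force: [1.3, -0.9, -0.3]
grip_width: 0.0386
```

```bash
python3 -c "
from h import *
plan([.517,.265,.20],84,55,10)
"
```

```text
t 11.35 q [ 25.2  32.   53.8  -9.7 100.4 120.6] p [0.524  0.3286 0.2566] psi/p/roll [ 83.3 101.4   0.3] F [ 1.3 -0.9 -0.3] w 0.0386
turn/row deg [-4.64 -0.08  0.01]
1 d [-0.01  0.68  0.51] |mm| 8.5
2 d [-0.01  0.64  0.57] |mm| 8.5
3 d [-0.01  0.59  0.62] |mm| 8.5
4 d [-0.    0.54  0.66] |mm| 8.5
5 d [-0.    0.48  0.7 ] |mm| 8.5
6 d [-0.    0.42  0.74] |mm| 8.5
7 d [-0.    0.36  0.77] |mm| 8.5
8 d [0.  0.3 0.8] |mm| 8.5
9 d [0.   0.23 0.82] |mm| 8.5
10 d [0.   0.17 0.84] |mm| 8.5
```

```bash
python3 -c "
from h import *
plan([.517,.268,.160],84,40,10)
"
```

```text
t 11.35 q [ 25.2  32.   53.8  -9.7 100.4 120.6] p [0.524  0.3286 0.2566] psi/p/roll [ 83.3 101.4   0.3] F [ 1.3 -0.9 -0.3] w 0.0386
turn/row deg [-6.14 -0.08  0.  ]
1 d [-0.01  1.07  0.41] |mm| 11.4
2 d [-0.    1.02  0.52] |mm| 11.4
3 d [-0.    0.96  0.62] |mm| 11.4
4 d [-0.    0.88  0.72] |mm| 11.4
5 d [-0.    0.8   0.81] |mm| 11.4
6 d [-0.    0.71  0.89] |mm| 11.4
7 d [0.   0.61 0.97] |mm| 11.4
8 d [0.   0.5  1.03] |mm| 11.4
9 d [0.   0.39 1.07] |mm| 11.4
10 d [0.01 0.27 1.11] |mm| 11.4
```

>>> jog_arm(
  rows=[
    {"hand": 0.45, "dx": 0, "dy": 0.9, "dz": 0.5, "ax": -6.1, "ay": -0.1, "az": 0},
    {"hand": 0.45, "dx": 0, "dy": 0.9, "dz": 0.6, "ax": -6.1, "ay": -0.1, "az": 0},
    {"hand": 0.45, "dx": 0, "dy": 0.9, "dz": 0.7, "ax": -6.1, "ay": -0.1, "az": 0},
    {"hand": 0.45, "dx": 0, "dy": 0.8, "dz": 0.8, "ax": -6.1, "ay": -0.1, "az": 0},
    {"hand": 0.45, "dx": 0, "dy": 0.8, "dz": 0.9, "ax": -6.1, "ay": -0.1, "az": 0},
  ],
)

```text
time_s: 11.77
position: [0.5201, 0.2943, 0.2124]
tool_rot: [[-0.994, 0.033, -0.105], [0.11, 0.325, -0.939], [0.003, -0.945, -0.327]]
ft_force: [0.6, 0.5, -1.3]
grip_width: 0.0384
```

>>> jog_arm(
  rows=[
    {"hand": 0.45, "dx": 0, "dy": 0.6, "dz": 1.0, "ax": -6.1, "ay": -0.1, "az": 0},
    {"hand": 0.45, "dx": 0, "dy": 0.5, "dz": 1.0, "ax": -6.1, "ay": -0.1, "az": 0},
    {"hand": 0.45, "dx": 0, "dy": 0.4, "dz": 1.0, "ax": -6.1, "ay": -0.1, "az": 0},
    {"hand": 0.45, "dx": 0, "dy": 0.4, "dz": 1.0, "ax": -6.1, "ay": -0.1, "az": 0},
    {"hand": 0.45, "dx": 0, "dy": 0.3, "dz": 1.0, "ax": -6.1, "ay": -0.1, "az": 0},
  ],
)

```text
time_s: 12.18
position: [0.5169, 0.2624, 0.1679]
tool_rot: [[-0.995, 0.08, -0.066], [0.104, 0.757, -0.646], [-0.002, -0.649, -0.761]]
ft_force: [-0.3, -0.1, -0.7]
grip_width: 0.0383
```

```bash
python3 -c "
from h import *
im=imaging.get_image('wrist');cv2.imwrite('pics/w15.png',im[:,:,::-1])
plan([.517,.271,.157],84,40,5)
"
```

```text
t 12.23 q [-6.1 27.4 95.4 54.5 69.8 64. ] p [0.5159 0.2607 0.164 ] psi/p/roll [84.  40.2  0.3] F [-1.5 -1.8 -5.5] w 0.0384
turn/row deg [-0.04 -0.05  0.03]
1 d [-0.    0.25 -0.03] |mm| 2.5
2 d [-0.    0.25 -0.03] |mm| 2.5
3 d [-0.    0.25 -0.03] |mm| 2.5
4 d [-0.    0.25 -0.03] |mm| 2.5
5 d [-0.    0.25 -0.03] |mm| 2.5
```

View pics/w15.png

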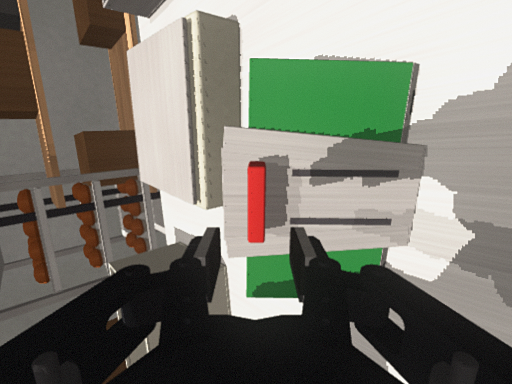

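```bash
python3 -c "
from h import *
o,d=ray('wrist',[(257,163),(257,242),(257,203),(249,203),(266,203)])
s=status.observe();R=np.array(s['tool_rot']);p=np.array(s['position'])
n=-R[:,1]; top=np.array([.5165,.2514,0])+np.array([.129,.9917,0])*.0562+[0,0,.1272]
P=o+d*(((top-o)@n)/(d@n))[:,None]; print(P); print((P-p)@R)
"
```

```text
[[0.5548 0.3014 0.1242]
 [0.4921 0.3079 0.1244]
 [0.5243 0.3046 0.1243]
 [0.5247 0.3085 0.1289]
 [0.5238 0.3002 0.119 ]]
[[-0.0346  0.0597  0.0016]
 [ 0.0284  0.0597  0.0017]
 [-0.0039  0.0597  0.0016]
 [-0.0039  0.0597 -0.0045]
 [-0.0039  0.0597  0.0085]]
```

>>> jog_arm(
  rows=[
    {"hand": 0.45, "dx": -0.3, "dy": 1.8, "dz": 0.2, "ax": 0, "ay": 0, "az": 0},
    {"hand": 0.45, "dx": 0, "dy": 2.0, "dz": 0, "ax": 0, "ay": 0, "az": 0},
    {"hand": 0.45, "dx": 0, "dy": 2.0, "dz": 0, "ax": 0, "ay": 0, "az": 0},
    {"hand": 0.45, "dx": 0, "dy": 1.5, "dz": 0, "ax": 0, "ay": 0, "az": 0},
    {"hand": 0.45, "dx": 0, "dy": 0.7, "dz": 0, "ax": 0, "ay": 0, "az": 0},
  ],
)

```text
time_s: 12.65
position: [0.5251, 0.3232, 0.1128]
tool_rot: [[-0.995, 0.074, -0.067], [0.1, 0.753, -0.65], [0.002, -0.653, -0.757]]
ft_force: [0.2, -0.7, 0.2]
grip_width: 0.0384
```

```bash
python3 -c "
from h import *
im=imaging.get_image('wrist');cv2.imwrite('pics/w16.png',im[:,:,::-1])
im=imaging.get_image('scene');cv2.imwrite('pics/s16.png',cv2.resize(im[180:290,310:450,::-1],None,fx=5,fy=5))
st()
"
```

```text
t 12.75 q [ 1.3 33.4 94.6 58.6 61.8 62.8] p [0.5253 0.3228 0.1135] psi/p/roll [84.3 40.8  0.1] F [ 0.1 -0.   0.6] w 0.0386
```

View pics/w16.png

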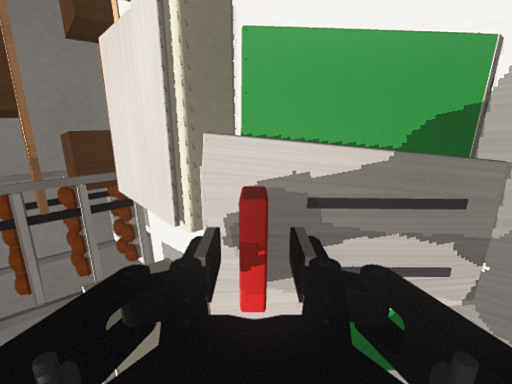

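View pics/s16.png

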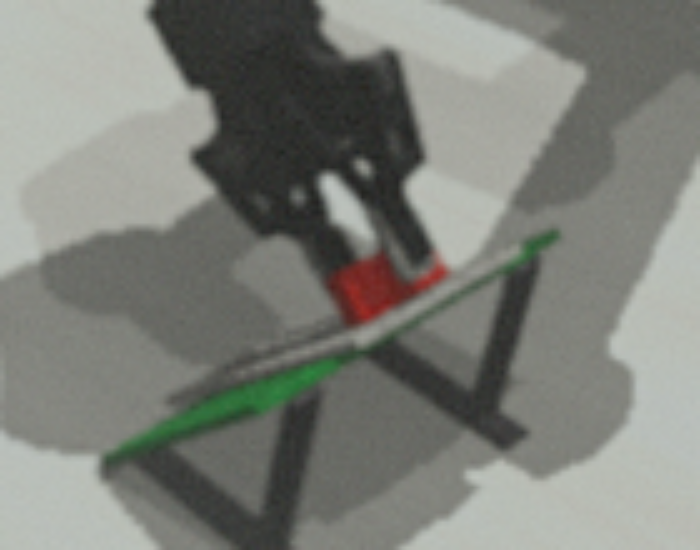

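>>> jog_arm(
  rows=[
    {"hand": 0.35, "dx": 0, "dy": 0, "dz": 0, "ax": 0, "ay": 0, "az": 0},
    {"hand": 0.25, "dx": 0, "dy": 0, "dz": 0, "ax": 0, "ay": 0, "az": 0},
    {"hand": 0.15, "dx": 0, "dy": 0, "dz": 0, "ax": 0, "ay": 0, "az": 0},
    {"hand": 0.05, "dx": 0, "dy": 0, "dz": 0, "ax": 0, "ay": 0, "az": 0},
    {"hand": 0, "dx": 0, "dy": 0, "dz": 0, "ax": 0, "ay": 0, "az": 0},
  ],
  newtons=100,
)

```text
time_s: 13.17
position: [0.5264, 0.3215, 0.1152]
tool_rot: [[-0.995, 0.078, -0.065], [0.102, 0.754, -0.649], [-0.002, -0.652, -0.758]]
ft_force: [-1.2, -3.1, 6.1]
grip_width: 0.0112
```

>>> jog_arm(
  rows=[
    {"hand": 0, "dx": 0, "dy": 0, "dz": 0, "ax": 0, "ay": 0, "az": 0},
    {"hand": 0, "dx": 0, "dy": 0, "dz": 0, "ax": 0, "ay": 0, "az": 0},
    {"hand": 0, "dx": 0, "dy": -0.3, "dz": 0, "ax": 0, "ay": 0, "az": 0},
    {"hand": 0, "dx": 0, "dy": -0.8, "dz": 0, "ax": 0, "ay": 0, "az": 0},
    {"hand": 0, "dx": 0, "dy": -1.2, "dz": 0, "ax": 0, "ay": 0, "az": 0},
  ],
)

```text
time_s: 13.58
position: [0.5236, 0.3042, 0.1288]
tool_rot: [[-0.995, 0.075, -0.066], [0.1, 0.753, -0.65], [0.001, -0.653, -0.757]]
ft_force: [-0.2, 0.7, -3.5]
grip_width: 0.0116
```

```bash
python3 -c "
from h import *
im=imaging.get_image('scene');cv2.imwrite('pics/s17.png',cv2.resize(im[180:290,310:450,::-1],None,fx=5,fy=5))
plan([.50,.15,.26],90,90,10)
"
```

```text
t 13.63 q [-1.  31.4 94.7 57.  64.1 63.4] p [0.5246 0.3027 0.1306] psi/p/roll [84.2 40.8 -0.1] F [ 1.5 -1.2 -1.9] w 0.0117
turn/row deg [ 4.92 -0.54 -0.26]
1 d [ 0.09 -2.01  0.03] |mm| 20.2
2 d [ 0.1 -2.   0.2] |mm| 20.2
3 d [ 0.11 -1.98  0.37] |mm| 20.2
4 d [ 0.12 -1.94  0.54] |mm| 20.2
5 d [ 0.14 -1.89  0.7 ] |mm| 20.2
6 d [ 0.15 -1.82  0.86] |mm| 20.2
7 d [ 0.17 -1.74  1.01] |mm| 20.2
8 d [ 0.19 -1.64  1.15] |mm| 20.2
9 d [ 0.21 -1.54  1.29] |mm| 20.2
10 d [ 0.23 -1.42  1.41] |mm| 20.2
```

View pics/s17.png

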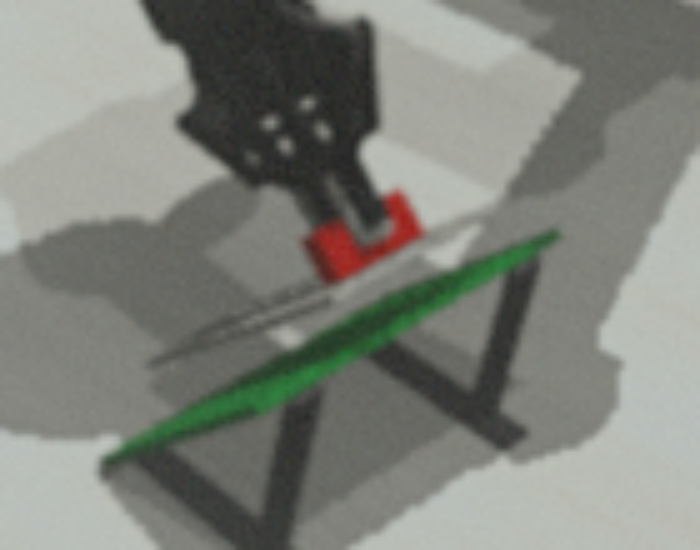

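```bash
python3 -c "
from h import *
print(onz('top',[(267,146),(232,150)],[.11,.085]), onz('top',[(250,138)],.085))
"
```

```text
[[ 0.7376 -0.0868  0.11  ]
 [ 0.7353 -0.0036  0.085 ]] [[ 0.7638 -0.0468  0.085 ]]
```

>>> jog_arm(
  rows=[
    {"hand": 0, "dx": 0.1, "dy": -2.0, "dz": 0, "ax": 3, "ay": -0.5, "az": -0.3},
    {"hand": 0, "dx": 0.1, "dy": -2.0, "dz": 0.2, "ax": 4.9, "ay": -0.5, "az": -0.3},
    {"hand": 0, "dx": 0.1, "dy": -2.0, "dz": 0.4, "ax": 4.9, "ay": -0.5, "az": -0.3},
    {"hand": 0, "dx": 0.1, "dy": -1.9, "dz": 0.5, "ax": 4.9, "ay": -0.5, "az": -0.3},
    {"hand": 0, "dx": 0.1, "dy": -1.9, "dz": 0.7, "ax": 4.9, "ay": -0.5, "az": -0.3},
  ],
)

```text
time_s: 14.05
position: [0.5125, 0.2252, 0.193]
tool_rot: [[-0.999, 0.03, -0.043], [0.052, 0.443, -0.895], [-0.008, -0.896, -0.444]]
ft_force: [0.0, 0.6, -4.2]
grip_width: 0.0114
```

```bash
python3 -c "
from h import *
plan([.515,.06,.23],94.7,90,10)
"
```

```text
t 14.05 q [-0.7 21.9 85.8 27.7 72.8 83.7] p [0.5125 0.2252 0.193 ] psi/p/roll [87.  63.6 -0.4] F [ 0.   0.6 -4.2] w 0.0114
turn/row deg [ 2.63 -0.75 -0.22]
1 d [-0.11 -1.06  1.31] |mm| 16.9
2 d [-0.09 -1.    1.36] |mm| 16.9
3 d [-0.07 -0.94  1.41] |mm| 16.9
4 d [-0.05 -0.87  1.45] |mm| 16.9
5 d [-0.03 -0.81  1.49] |mm| 16.9
6 d [-0.   -0.74  1.52] |mm| 16.9
7 d [ 0.02 -0.67  1.56] |mm| 16.9
8 d [ 0.04 -0.59  1.59] |mm| 16.9
9 d [ 0.06 -0.52  1.61] |mm| 16.9
10 d [ 0.09 -0.45  1.63] |mm| 16.9
```

Jar and cup are at x≈0.74, well clear. Continue.

>>> jog_arm(
  rows=[
    {"hand": 0, "dx": -0.1, "dy": -1.1, "dz": 1.3, "ax": 2.6, "ay": -0.7, "az": -0.2},
    {"hand": 0, "dx": -0.1, "dy": -1.0, "dz": 1.4, "ax": 2.6, "ay": -0.8, "az": -0.2},
    {"hand": 0, "dx": -0.1, "dy": -0.9, "dz": 1.4, "ax": 2.6, "ay": -0.7, "az": -0.2},
    {"hand": 0, "dx": 0, "dy": -0.9, "dz": 1.4, "ax": 2.6, "ay": -0.8, "az": -0.2},
    {"hand": 0, "dx": 0, "dy": -0.8, "dz": 1.5, "ax": 2.6, "ay": -0.7, "az": -0.2},
  ],
)

```text
time_s: 14.47
position: [0.5131, 0.143, 0.2105]
tool_rot: [[-1.0, 0.009, 0.018], [-0.016, 0.233, -0.972], [-0.013, -0.972, -0.233]]
ft_force: [0.3, 0.7, -3.8]
grip_width: 0.0115
```

>>> jog_arm(
  rows=[
    {"hand": 0, "dx": 0, "dy": -0.7, "dz": 1.5, "ax": 2.6, "ay": -0.8, "az": -0.2},
    {"hand": 0, "dx": 0, "dy": -0.7, "dz": 1.6, "ax": 2.6, "ay": -0.7, "az": -0.2},
    {"hand": 0, "dx": 0, "dy": -0.6, "dz": 1.6, "ax": 2.6, "ay": -0.8, "az": -0.2},
    {"hand": 0, "dx": 0.1, "dy": -0.5, "dz": 1.6, "ax": 2.6, "ay": -0.7, "az": -0.2},
    {"hand": 0, "dx": 0.1, "dy": -0.5, "dz": 1.6, "ax": 2.6, "ay": -0.8, "az": -0.2},
  ],
)

```text
time_s: 14.88
position: [0.5143, 0.0604, 0.2284]
tool_rot: [[-0.997, 0.002, 0.083], [-0.083, 0.008, -0.997], [-0.003, -1.0, -0.008]]
ft_force: [-0.1, -0.3, -3.0]
grip_width: 0.0112
```

```bash
python3 -c "
from h import *
plan([.5235,-.0494,.20],94.7,90,5)
for n in ('wrist','top','scene'):
  im=imaging.get_image(n);cv2.imwrite('pics/%s18.png'%n,im[:,:,::-1])
"
```

```text
t 14.88 q [-6.7 18.6 79.8  0.5 81.5 78.5] p [0.5143 0.0604 0.2284] psi/p/roll [94.7 89.5 -0.2] F [-0.1 -0.3 -3. ] w 0.0112
turn/row deg [ 0.09  0.01 -0.03]
1 d [0.   0.55 2.21] |mm| 22.8
2 d [-0.    0.55  2.21] |mm| 22.8
3 d [-0.    0.56  2.21] |mm| 22.8
4 d [-0.    0.56  2.21] |mm| 22.8
5 d [-0.    0.56  2.2 ] |mm| 22.8
```

View pics/wrist18.png

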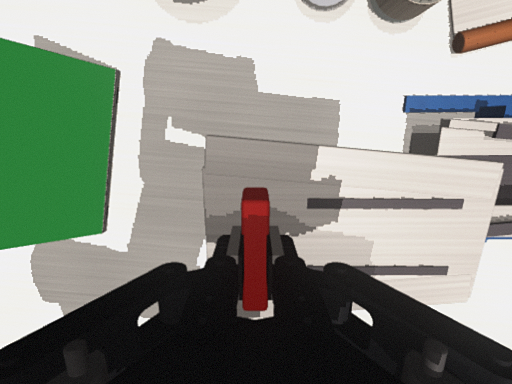

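View pics/top18.png

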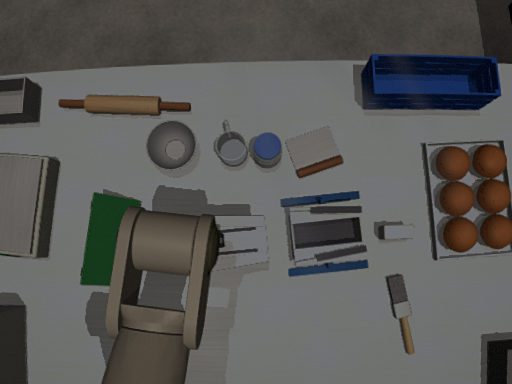

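View pics/scene18.png

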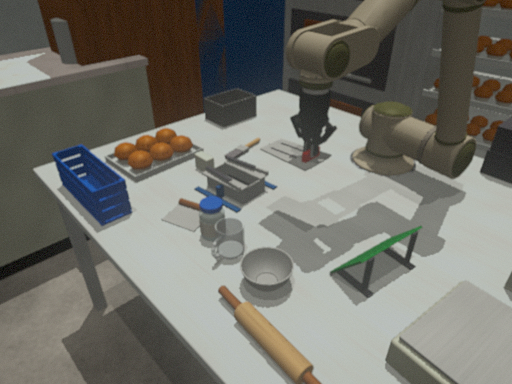

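```bash
cat >> h.py <<'E'
def toolplane(uv,ty):
    m=imaging.camera_model("wrist")
    p=cv2.undistortPoints(np.array(uv,float).reshape(-1,1,2),m["K"],m["distortion"]).reshape(-1,2)
    T=np.array(m["tool_from_camera"]);d=np.c_[p,np.ones(len(p))]@T[:3,:3].T;o=T[:3,3]
    return o+d*((ty-o[1])/d[:,1])[:,None]
E
python3 - <<'E'
from h import *
a=cv2.imread("pics/wrist18.png")
cv2.imwrite("pics/w18c.png",cv2.resize(a[120:320,390:512],None,fx=4,fy=3,interpolation=cv2.INTER_CUBIC))
cv2.imwrite("pics/w18d.png",cv2.resize(a[120:320,190:350],None,fx=4,fy=3,interpolation=cv2.INTER_CUBIC))
E
```

```text
(no output)
```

View pics/w18c.png

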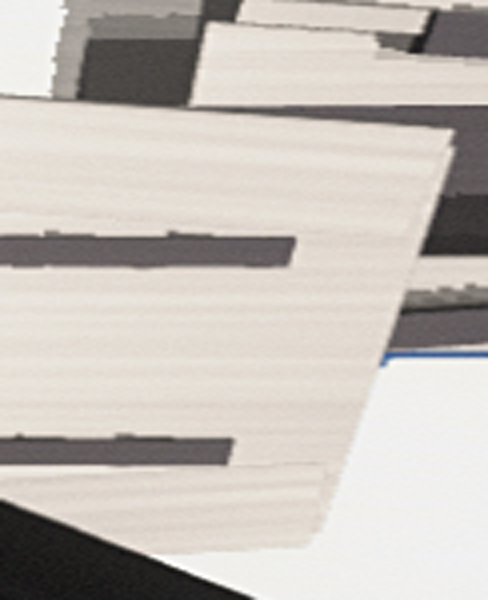

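View pics/w18d.png

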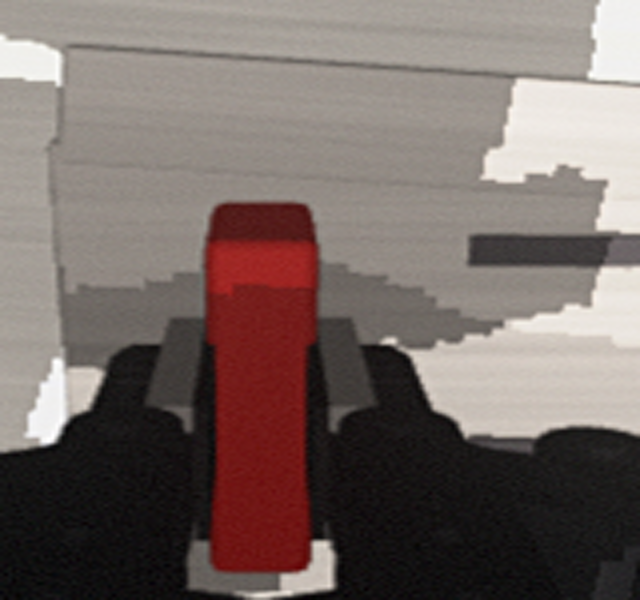

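```bash
python3 - <<'E'
from h import *
for ty in (.002,.005,.008):
    P=toolplane([(502.9,163),(466.7,301.7),(206.2,134.7)],ty);print(ty,P, "narrow len",np.linalg.norm(P[0]-P[1]),"len",P[0,2]-P[2,2],"edge ang",np.degrees(np.arctan2(P[1,2]-P[0,2],P[1,0]-P[0,0])),"side",np.degrees(np.arctan2(P[0,0]-P[2,0],P[0,2]-P[2,2])))
E
```

```text
0.002 [[-0.0439  0.002   0.1304]
 [ 0.0412  0.002   0.1284]
 [-0.0582  0.002  -0.0257]] narrow len 0.08505124598936634 len 0.15610457585690912 edge ang -1.329498111422565 side 5.251089710430429
0.005 [[-0.0434  0.005   0.1331]
 [ 0.0434  0.005   0.1311]
 [-0.0581  0.005  -0.0262]] narrow len 0.08682308673824707 len 0.15935664401149668 edge ang -1.329498111422587 side 5.2510897104304295
0.008 [[-0.043   0.008   0.1359]
 [ 0.0456  0.008   0.1338]
 [-0.0579  0.008  -0.0267]] narrow len 0.08859492748712776 len 0.16260871216608427 edge ang -1.3294981114225903 side 5.2510897104304295
```

```bash
python3 -c "
from h import *
plan([.527,-.046,.14],94.7,90,5)"
```

```text
t 15.03 q [-6.6 18.6 79.8  0.7 81.5 78.6] p [0.5146 0.0615 0.2283] psi/p/roll [94.7 89.3 -0.2] F [ 0.8 -0.4 -4. ] w 0.0109
turn/row deg [ 0.13 -0.   -0.05]
1 d [-0.06  1.74  2.18] |mm| 27.9
2 d [-0.07  1.75  2.18] |mm| 27.9
3 d [-0.07  1.75  2.18] |mm| 27.9
4 d [-0.07  1.76  2.17] |mm| 27.9
5 d [-0.07  1.76  2.17] |mm| 27.9
```

>>> jog_arm(
  rows=[
    {"hand": 0, "dx": 0, "dy": 1.5, "dz": 2.1, "ax": 0.1, "ay": 0, "az": 0},
    {"hand": 0, "dx": -0.1, "dy": 1.9, "dz": 2.3, "ax": 0.2, "ay": 0, "az": 0},
    {"hand": 0, "dx": -0.1, "dy": 1.9, "dz": 2.3, "ax": 0.2, "ay": 0, "az": 0},
    {"hand": 0, "dx": -0.1, "dy": 1.9, "dz": 2.3, "ax": 0.1, "ay": 0, "az": 0},
    {"hand": 0, "dx": 0, "dy": 1.6, "dz": 1.9, "ax": 0.1, "ay": 0, "az": 0},
  ],
)

```text
time_s: 15.45
position: [0.5268, -0.0468, 0.138]
tool_rot: [[-0.997, 0.003, 0.082], [-0.082, 0.0, -0.997], [-0.003, -1.0, -0.0]]
ft_force: [1.2, 0.1, -2.7]
grip_width: 0.011
```

```bash
python3 -c "
from h import *
st()
for n in ('top','scene'):
  im=imaging.get_image(n);cv2.imwrite('pics/%s19.png'%n,im[:,:,::-1])
a=cv2.imread('pics/top19.png');cv2.imwrite('pics/t19.png',cv2.resize(a[170:300,200:370],None,fx=4.5,fy=4.5,interpolation=cv2.INTER_CUBIC))
a=cv2.imread('pics/scene19.png');cv2.imwrite('pics/s19.png',cv2.resize(a[110:230,170:330],None,fx=5,fy=5,interpolation=cv2.INTER_CUBIC))
st()
"
```

```text
t 15.45 q [-17.9  24.7  86.4   0.1  68.7  67.3] p [ 0.5268 -0.0468  0.138 ] psi/p/roll [94.7 90.  -0.2] F [ 1.2  0.1 -2.7] w 0.011
t 15.55 q [-18.   24.9  86.4   0.   68.8  67.4] p [ 0.5261 -0.0476  0.1368] psi/p/roll [94.6 89.9  0.1] F [-0.3  1.3 -2.7] w 0.0113
```

View pics/t19.png

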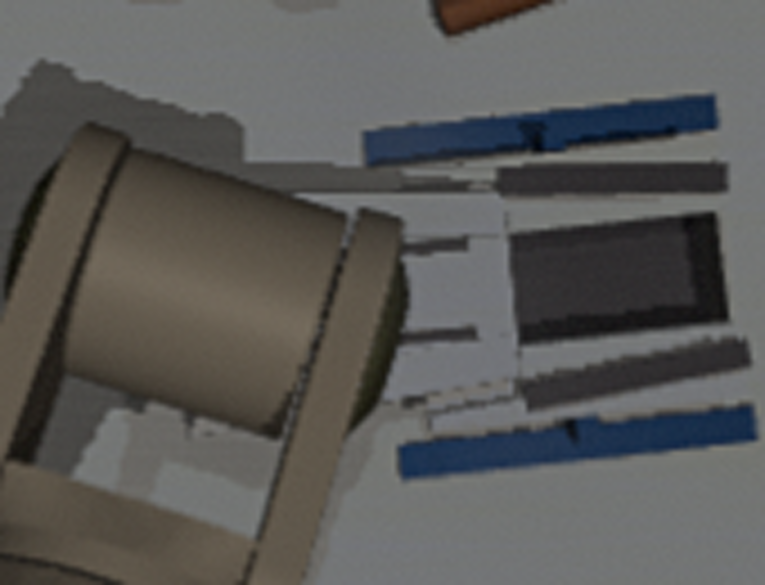

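View pics/s19.png

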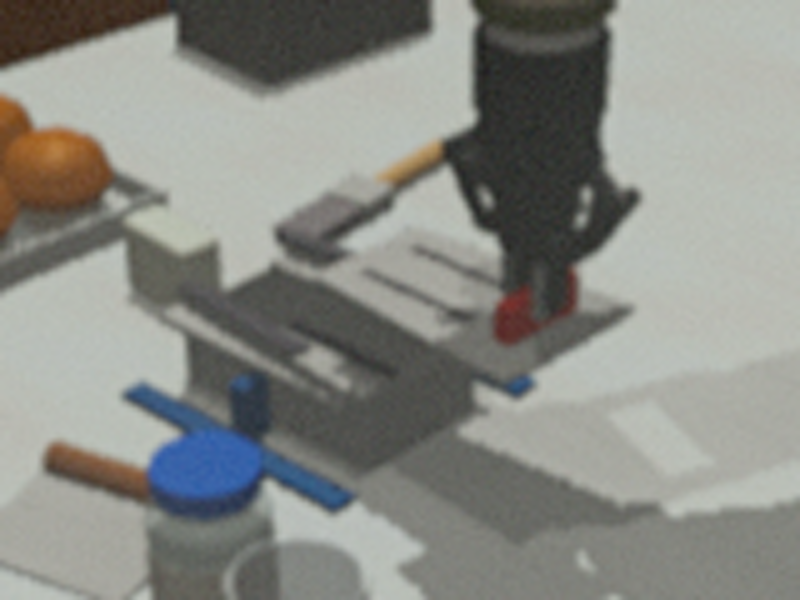

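```bash
python3 - <<'E'
from h import *
a=cv2.imread('pics/top19.png');cv2.imwrite('pics/t19b.png',cv2.resize(a[195:275,275:375],None,fx=8,fy=7.5,interpolation=cv2.INTER_CUBIC))
E
```

```text
(no output)
```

View pics/t19b.png

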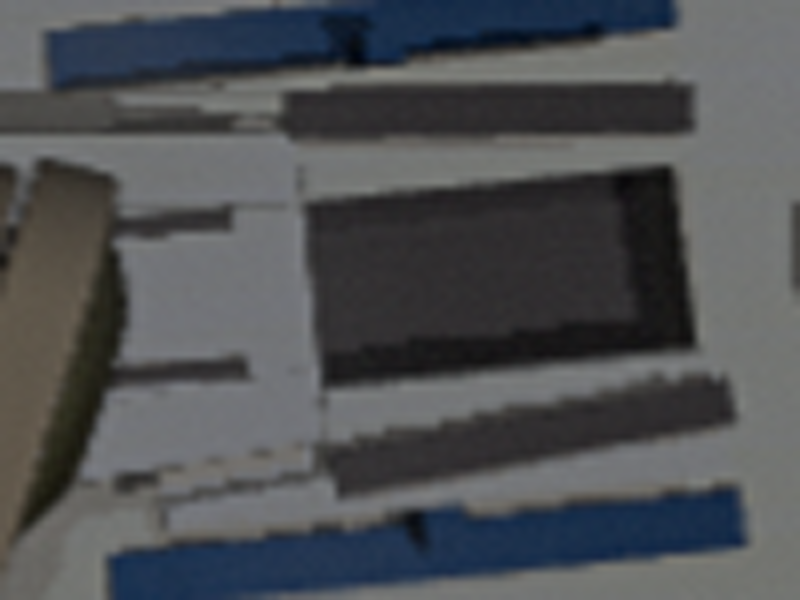

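```bash
python3 - <<'E'
from h import *
C=lambda P:[(275+x/8-.44,195+y/7.5-.43) for x,y in P]
t=onz("top",C([(285,132),(693,132),(328,447),(730,376)]),.0745)
a=(t[0]+t[2])/2;b=(t[1]+t[3])/2
print(a,b,np.linalg.norm(a-b),np.linalg.norm(t[0]-t[2]),np.linalg.norm(t[1]-t[3]),"yaw",np.degrees(np.arctan2(*(b-a)[1::-1])))
sl=[np.degrees(np.arctan2(*(q-p)[1::-1])) for p,q in((t[0],t[1]),(t[2],t[3]))];print(sl,np.mean(sl))
u=(b-a)/np.linalg.norm(b-a); print("origin",a+.035*u,b-.085*u)
for z in (.122,.127,.13):
    l=onz("top",C([(297,132),(325,447)]),z); print(z,l,l.mean(0),np.linalg.norm(l[0]-l[1]), np.degrees(np.arctan2(*(l[0]-l[1])[1::-1])))
u=np.array([np.cos(np.radians(-85.2)),np.sin(np.radians(-85.2)),0])
print("pred narrow", np.array([.5261,-.0476,0])+ .139*u)
# blue strips & bench base
for z in (0,.003): 
    s=onz("top",C([(47,90),(680,30),(110,555),(745,490)]),z); print(s[[0,2]].mean(0),s[[1,3]].mean(0),np.degrees(np.arctan2(*(s[1]-s[0])[1::-1])),np.degrees(np.arctan2(*(s[3]-s[2])[1::-1])))
E
```

```text
[ 0.5359 -0.1919  0.0745] [ 0.5452 -0.312   0.0745] 0.12037909151369852 0.09926977480354865 0.07728991224160822 yaw -85.57482165546568
[np.float64(-90.78695793759945), np.float64(-80.35263532538248)] -85.56979663149096
origin [ 0.5386 -0.2268  0.0745] [ 0.5386 -0.2272  0.0745]
0.122 [[ 0.5816 -0.1849  0.122 ]
 [ 0.4877 -0.1907  0.122 ]] [ 0.5346 -0.1878  0.122 ] 0.09416954430082848 3.5421221171431037
0.127 [[ 0.5813 -0.1843  0.127 ]
 [ 0.4878 -0.1901  0.127 ]] [ 0.5345 -0.1872  0.127 ] 0.09367797068691089 3.542122117143097
0.13 [[ 0.581  -0.184   0.13  ]
 [ 0.4878 -0.1898  0.13  ]] [ 0.5344 -0.1869  0.13  ] 0.09338302651856042 3.5421221171430832
pred narrow [ 0.5377 -0.1861  0.    ]
[ 0.5279 -0.1283  0.    ] [ 0.546  -0.3297  0.    ] -84.97869930555984 -84.70970104687173
[ 0.5278 -0.1282  0.003 ] [ 0.5459 -0.329   0.003 ] -84.97869930555981 -84.70970104687173
```

>>> jog_arm(
  rows=[
    {"hand": 0, "dx": 0, "dy": 1.3, "dz": 0, "ax": 0, "ay": 0, "az": 0},
    {"hand": 0, "dx": 0, "dy": 1.5, "dz": 0, "ax": 0, "ay": 0, "az": 0},
    {"hand": 0, "dx": 0, "dy": 1.4, "dz": 0, "ax": 0, "ay": 0, "az": 0},
    {"hand": 0, "dx": 0, "dy": 0.8, "dz": 0, "ax": 0, "ay": 0, "az": 0},
    {"hand": 0, "dx": 0, "dy": 0.3, "dz": 0, "ax": 0, "ay": 0, "az": 0},
  ],
)

```text
time_s: 15.97
position: [0.5269, -0.0454, 0.0857]
tool_rot: [[-0.997, 0.002, 0.083], [-0.083, -0.0, -0.997], [-0.002, -1.0, 0.001]]
ft_force: [-0.1, 0.1, -3.2]
grip_width: 0.0114
```

```bash
python3 -c "
from h import *
im=imaging.get_image('scene');cv2.imwrite('pics/s20.png',cv2.resize(im[110:230,170:330,::-1],None,fx=5,fy=5,interpolation=cv2.INTER_CUBIC))
st()
"
```

```text
t 16.02 q [-17.8  28.5  90.1   0.   61.2  67.4] p [ 0.5271 -0.0456  0.0859] psi/p/roll [94.8 90.1 -0.2] F [ 0.4 -0.4 -3.3] w 0.0113
```

View pics/s20.png

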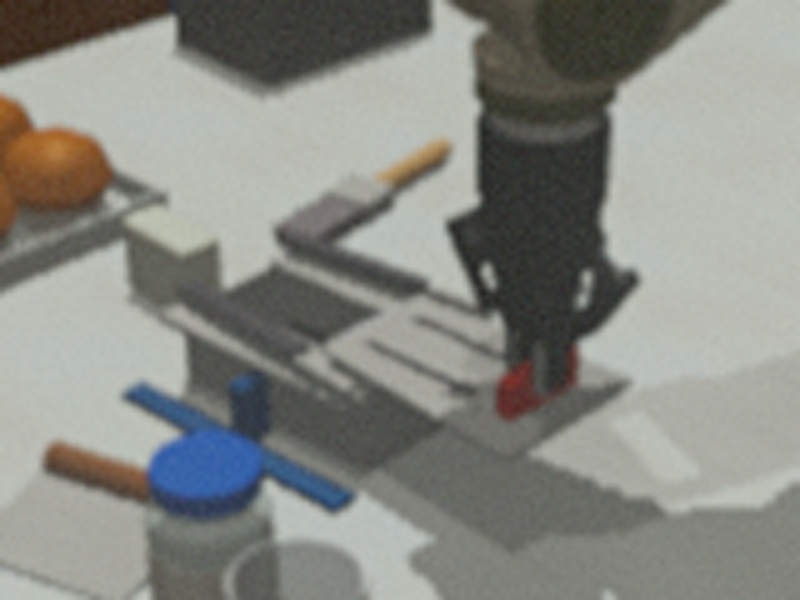

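>>> jog_arm(
  rows=[
    {"hand": 0, "dx": 0, "dy": 0.3, "dz": 0, "ax": 0, "ay": 0, "az": 0},
    {"hand": 0, "dx": 0, "dy": 0.3, "dz": 0, "ax": 0, "ay": 0, "az": 0},
    {"hand": 0, "dx": 0, "dy": 0.2, "dz": 0, "ax": 0, "ay": 0, "az": 0},
    {"hand": 0, "dx": 0, "dy": 0, "dz": 0, "ax": 0, "ay": 0, "az": 0},
    {"hand": 0, "dx": 0, "dy": 0, "dz": 0, "ax": 0, "ay": 0, "az": 0},
  ],
)

```text
time_s: 16.43
position: [0.5275, -0.0464, 0.0787]
tool_rot: [[-0.996, 0.004, 0.084], [-0.084, -0.002, -0.996], [-0.004, -1.0, 0.002]]
ft_force: [0.3, -0.4, -3.4]
grip_width: 0.0111
```

>>> jog_arm(
  rows=[
    {"hand": 0, "dx": 0, "dy": 0.2, "dz": 0, "ax": 0, "ay": 0, "az": 0},
    {"hand": 0, "dx": 0, "dy": 0, "dz": 0, "ax": 0, "ay": 0, "az": 0},
    {"hand": 0, "dx": 0, "dy": 0, "dz": 0, "ax": 0, "ay": 0, "az": 0},
    {"hand": 0, "dx": 0, "dy": 0, "dz": 0, "ax": 0, "ay": 0, "az": 0},
    {"hand": 0, "dx": 0, "dy": 0, "dz": 0, "ax": 0, "ay": 0, "az": 0},
  ],
)

```text
time_s: 16.85
position: [0.5275, -0.0464, 0.0766]
tool_rot: [[-0.996, 0.004, 0.084], [-0.084, -0.002, -0.996], [-0.004, -1.0, 0.002]]
ft_force: [-0.1, -0.8, -2.7]
grip_width: 0.0111
```

```bash
python3 -c "
from h import *
im=imaging.get_image('scene');cv2.imwrite('pics/s21.png',cv2.resize(im[110:230,170:330,::-1],None,fx=5,fy=5,interpolation=cv2.INTER_CUBIC))
im=imaging.get_image('wrist');cv2.imwrite('pics/w21.png',im[:,:,::-1])
st()
print(status.observe()['wrist_torque'])
"
```

```text
t 16.95 q [-17.8  29.3  90.7  -0.   59.8  67.4] p [ 0.5275 -0.0464  0.0766] psi/p/roll [94.8 90.1 -0.2] F [-0.2 -0.5 -4.1] w 0.0117
[ 0.167  -0.0115 -0.0033]
```

View pics/s21.png

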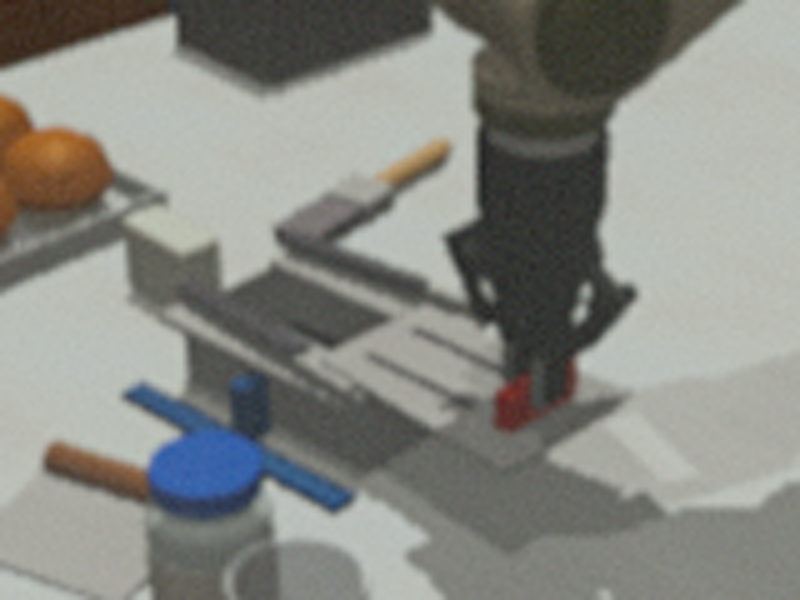

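View pics/w21.png

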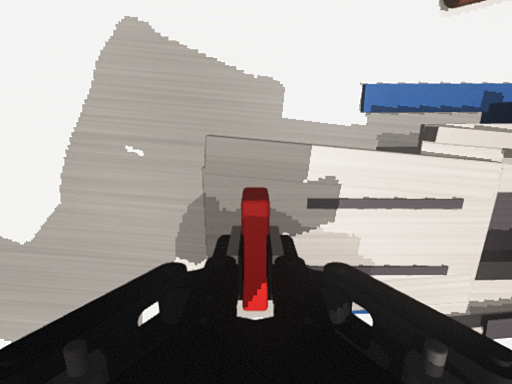

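>>> jog_arm(
  rows=[
    {"hand": 0, "dx": 0, "dy": 0.1, "dz": 0, "ax": 0, "ay": 0, "az": 0},
    {"hand": 0, "dx": 0, "dy": 0.1, "dz": 0, "ax": 0, "ay": 0, "az": 0},
    {"hand": 0, "dx": 0, "dy": 0.1, "dz": 0, "ax": 0, "ay": 0, "az": 0},
    {"hand": 0, "dx": 0, "dy": 0, "dz": 0, "ax": 0, "ay": 0, "az": 0},
    {"hand": 0, "dx": 0, "dy": 0, "dz": 0, "ax": 0, "ay": 0, "az": 0},
  ],
)

```text
time_s: 17.37
position: [0.5278, -0.0462, 0.074]
tool_rot: [[-0.996, 0.005, 0.084], [-0.084, -0.002, -0.996], [-0.005, -1.0, 0.002]]
ft_force: [0.8, 2.9, 3.3]
grip_width: 0.0113
```

```bash
python3 -c "
from h import *
st()
print(status.observe()['wrist_torque'])
"
```

```text
t 17.37 q [-17.8  29.5  90.8  -0.   59.4  67.4] p [ 0.5278 -0.0462  0.074 ] psi/p/roll [94.8 90.1 -0.3] F [0.8 2.9 3.3] w 0.0113
[ 0.1996  0.0793 -0.026 ]
```

>>> jog_arm(
  rows=[
    {"hand": 0, "dx": 0, "dy": -0.1, "dz": 0.5, "ax": 0, "ay": 0, "az": 0},
    {"hand": 0, "dx": 0, "dy": 0, "dz": 1.0, "ax": 0, "ay": 0, "az": 0},
    {"hand": 0, "dx": 0, "dy": 0, "dz": 1.0, "ax": 0, "ay": 0, "az": 0},
    {"hand": 0, "dx": 0, "dy": 0, "dz": 1.0, "ax": 0, "ay": 0, "az": 0},
    {"hand": 0, "dx": 0, "dy": 0, "dz": 1.0, "ax": 0, "ay": 0, "az": 0},
  ],
)

```text
time_s: 17.78
position: [0.5312, -0.0921, 0.0749]
tool_rot: [[-0.997, 0.004, 0.083], [-0.083, -0.001, -0.997], [-0.004, -1.0, 0.002]]
ft_force: [-0.8, 5.4, 6.6]
grip_width: 0.0114
```

```bash
python3 -c "
from h import *
im=imaging.get_image('scene');cv2.imwrite('pics/s22.png',cv2.resize(im[110:230,170:330,::-1],None,fx=5,fy=5,interpolation=cv2.INTER_CUBIC))
im=imaging.get_image('wrist');cv2.imwrite('pics/w22.png',im[:,:,::-1])
st()
print(status.observe()['wrist_torque'])
"
```

```text
t 17.88 q [-22.5  30.2  89.2  -0.1  60.3  62.8] p [ 0.5312 -0.0935  0.0748] psi/p/roll [94.7 90.2 -0.2] F [-2.4 -2.   5.4] w 0.0117
[-0.6639  0.7934 -0.0556]
```

View pics/s22.png

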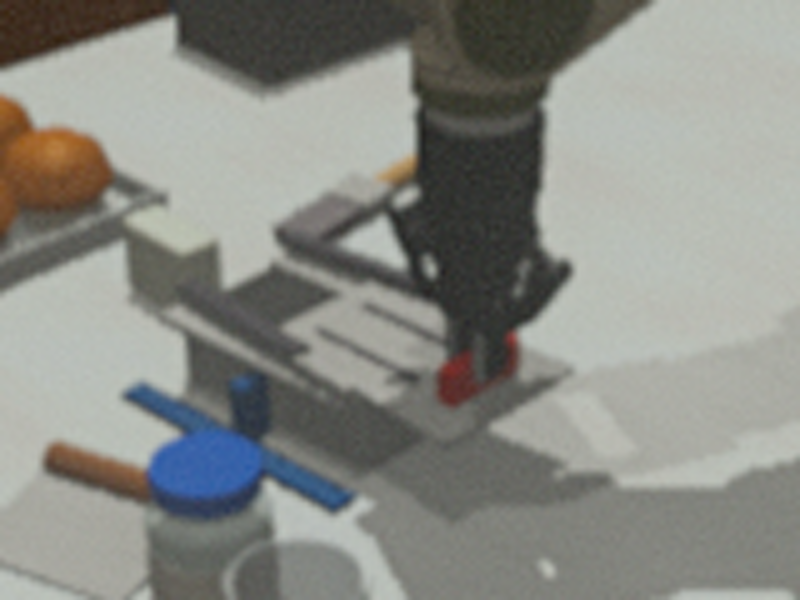

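View pics/w22.png

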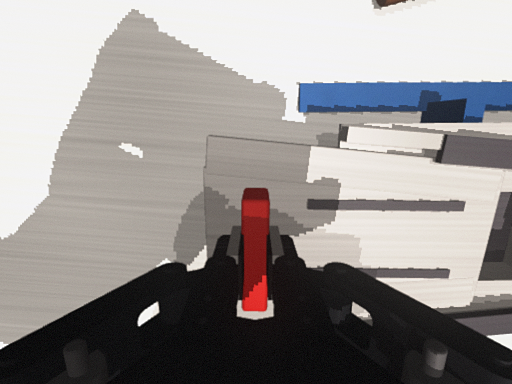

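>>> jog_arm(
  rows=[
    {"hand": 0, "dx": 0, "dy": -0.1, "dz": 0.8, "ax": 0, "ay": 0, "az": 0},
    {"hand": 0, "dx": 0, "dy": 0, "dz": 0.8, "ax": 0, "ay": 0, "az": 0},
    {"hand": 0, "dx": 0, "dy": 0, "dz": 0.8, "ax": 0, "ay": 0, "az": 0},
    {"hand": 0, "dx": 0, "dy": 0, "dz": 0.8, "ax": 0, "ay": 0, "az": 0},
    {"hand": 0, "dx": 0, "dy": 0, "dz": 0.4, "ax": 0, "ay": 0, "az": 0},
  ],
)

```text
time_s: 18.3
position: [0.5342, -0.1283, 0.0757]
tool_rot: [[-0.997, 0.004, 0.082], [-0.082, -0.001, -0.997], [-0.003, -1.0, 0.002]]
ft_force: [-1.2, 5.8, 5.5]
grip_width: 0.0115
```

```bash
python3 -c "
from h import *
im=imaging.get_image('top');cv2.imwrite('pics/t23.png',cv2.resize(im[195:275,265:365,::-1],None,fx=7,fy=7,interpolation=cv2.INTER_CUBIC))
im=imaging.get_image('wrist');cv2.imwrite('pics/w23.png',im[:,:,::-1])
st()
print(status.observe()['wrist_torque'])
"
```

```text
t 18.4 q [-25.9  30.9  87.5  -0.   61.3  59.4] p [ 0.5341 -0.1286  0.0757] psi/p/roll [94.7 90.1 -0.2] F [-1.3  0.5  5. ] w 0.0111
[ 0.1688  0.6983 -0.1485]
```

View pics/t23.png

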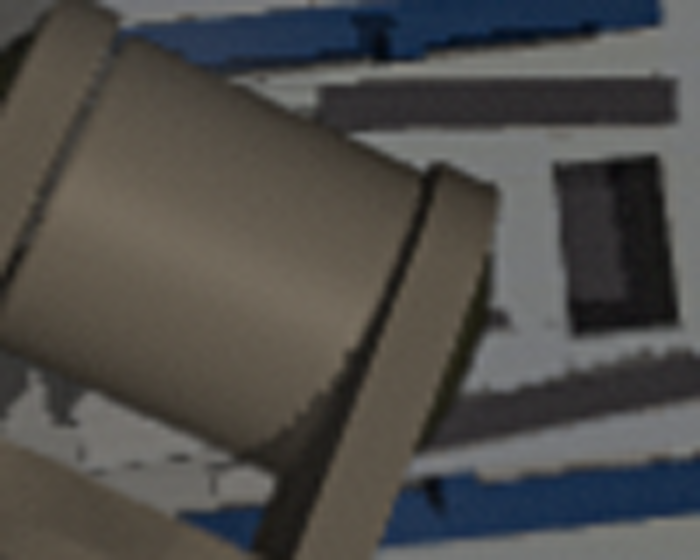

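View pics/w23.png

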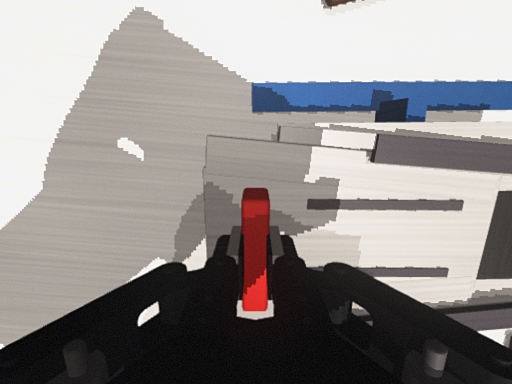

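>>> jog_arm(
  rows=[
    {"hand": 0, "dx": 0, "dy": -0.05, "dz": 0.7, "ax": 0, "ay": 0, "az": 0},
    {"hand": 0, "dx": 0, "dy": 0, "dz": 0.7, "ax": 0, "ay": 0, "az": 0},
    {"hand": 0, "dx": 0, "dy": 0, "dz": 0.7, "ax": 0, "ay": 0, "az": 0},
    {"hand": 0, "dx": 0, "dy": 0, "dz": 0.6, "ax": 0, "ay": 0, "az": 0},
    {"hand": 0, "dx": 0, "dy": 0, "dz": 0.3, "ax": 0, "ay": 0, "az": 0},
  ],
)

```text
time_s: 18.82
position: [0.5349, -0.1569, 0.0755]
tool_rot: [[-0.997, -0.001, 0.084], [-0.084, 0.001, -0.997], [0.001, -1.0, -0.001]]
ft_force: [-5.4, 9.3, 5.7]
grip_width: 0.0116
```

```bash
python3 -c "
from h import *
im=imaging.get_image('wrist');cv2.imwrite('pics/w24.png',im[:,:,::-1])
st()
print(status.observe()['wrist_torque'])
"
```

```text
t 18.87 q [-28.6  31.7  85.9   0.   62.4  56.7] p [ 0.5349 -0.1573  0.0755] psi/p/roll [94.8 89.9  0.1] F [-6.   4.6  4.7] w 0.0115
[0.9983 1.5471 0.0283]
```

View pics/w24.png

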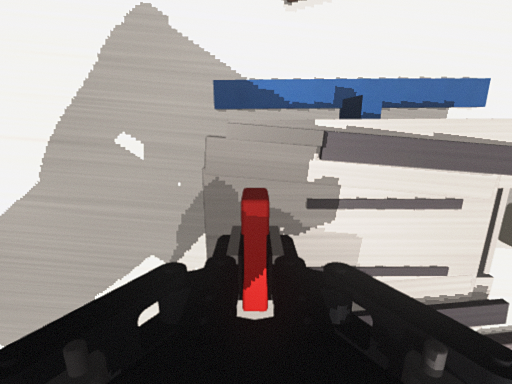

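>>> jog_arm(
  rows=[
    {"hand": 0, "dx": 0.1, "dy": 0, "dz": 0.3, "ax": 0, "ay": 0, "az": 0},
    {"hand": 0, "dx": 0, "dy": 0, "dz": 0.3, "ax": 0, "ay": 0, "az": 0},
    {"hand": 0, "dx": 0, "dy": 0, "dz": 0.2, "ax": 0, "ay": 0, "az": 0},
    {"hand": 0, "dx": 0, "dy": 0, "dz": 0.1, "ax": 0, "ay": 0, "az": 0},
    {"hand": 0, "dx": 0, "dy": 0, "dz": 0, "ax": 0, "ay": 0, "az": 0},
  ],
)

```text
time_s: 19.28
position: [0.5348, -0.1656, 0.0756]
tool_rot: [[-0.996, -0.001, 0.084], [-0.084, 0.001, -0.996], [0.001, -1.0, -0.001]]
ft_force: [-5.2, 7.7, 4.6]
grip_width: 0.0116
```

```bash
python3 -c "
from h import *
st()
print(status.observe()['wrist_torque'])
"
```

```text
t 19.28 q [-29.3  31.9  85.5   0.   62.6  55.8] p [ 0.5348 -0.1656  0.0756] psi/p/roll [94.8 89.9  0. ] F [-5.2  7.7  4.6] w 0.0116
[1.4495 1.4073 0.1159]
```

>>> jog_arm(
  rows=[
    {"hand": 0, "dx": 0.1, "dy": 0, "dz": 0.2, "ax": 0, "ay": 0, "az": 0},
    {"hand": 0, "dx": 0, "dy": 0, "dz": 0.2, "ax": 0, "ay": 0, "az": 0},
    {"hand": 0, "dx": 0, "dy": 0, "dz": 0.1, "ax": 0, "ay": 0, "az": 0},
    {"hand": 0, "dx": 0, "dy": 0, "dz": 0, "ax": 0, "ay": 0, "az": 0},
    {"hand": 0, "dx": 0, "dy": 0, "dz": 0, "ax": 0, "ay": 0, "az": 0},
  ],
)

```text
time_s: 19.7
position: [0.5349, -0.1704, 0.0758]
tool_rot: [[-0.996, 0.001, 0.084], [-0.084, 0.001, -0.996], [-0.001, -1.0, -0.001]]
ft_force: [-1.9, 9.0, 4.9]
grip_width: 0.0113
```

```bash
python3 -c "
from h import *
im=imaging.get_image('wrist');cv2.imwrite('pics/w25.png',im[:,:,::-1])
im=imaging.get_image('scene');cv2.imwrite('pics/s25.png',cv2.resize(im[110:230,170:330,::-1],None,fx=5,fy=5,interpolation=cv2.INTER_CUBIC))
im=imaging.get_image('top');cv2.imwrite('pics/t25.png',cv2.resize(im[195:275,265:365,::-1],None,fx=7,fy=7,interpolation=cv2.INTER_CUBIC))
st()
print(status.observe()['wrist_torque'])
"
```

```text
t 19.85 q [-29.8  32.   85.3   0.1  62.7  55.3] p [ 0.5349 -0.1704  0.0758] psi/p/roll [94.9 90.  -0.1] F [-1.9  8.6  4.4] w 0.0113
[1.6827 0.8444 0.3369]
```

View pics/w25.png

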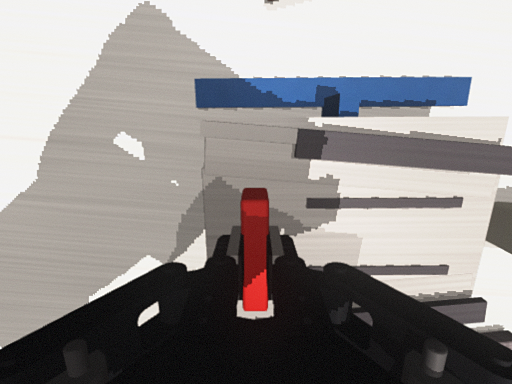

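View pics/s25.png

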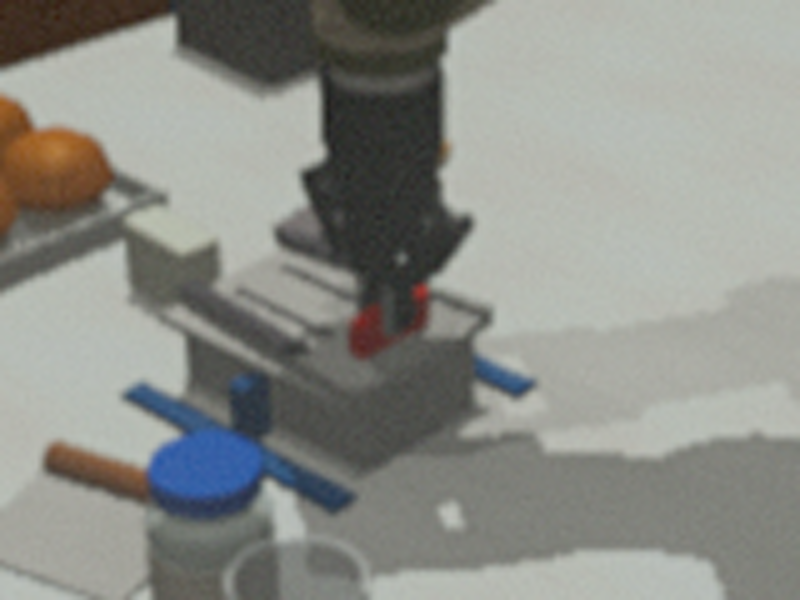

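View pics/t25.png

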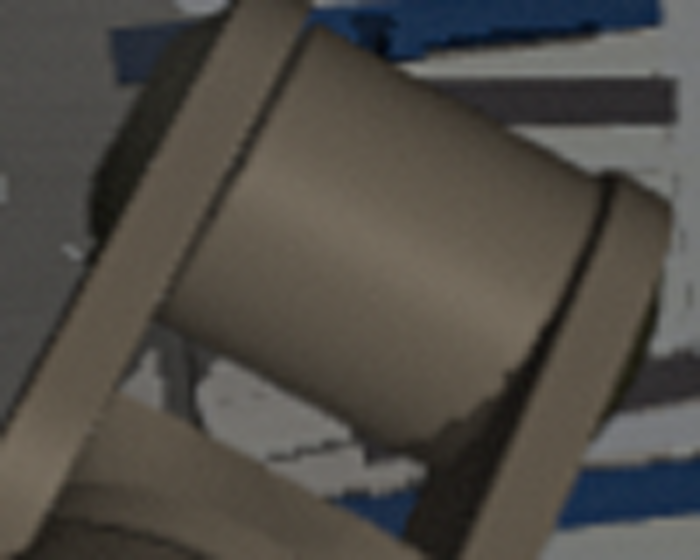

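>>> jog_arm(
  rows=[
    {"hand": 0, "dx": 0, "dy": 0, "dz": 0.1, "ax": 0, "ay": 0, "az": 0},
    {"hand": 0, "dx": 0, "dy": 0, "dz": 0.1, "ax": 0, "ay": 0, "az": 0},
    {"hand": 0, "dx": 0, "dy": 0, "dz": 0, "ax": 0, "ay": 0, "az": 0},
    {"hand": 0, "dx": 0, "dy": 0, "dz": 0, "ax": 0, "ay": 0, "az": 0},
    {"hand": 0, "dx": 0, "dy": 0, "dz": 0, "ax": 0, "ay": 0, "az": 0},
  ],
)

```text
time_s: 20.27
position: [0.5349, -0.172, 0.0757]
tool_rot: [[-0.996, 0.001, 0.085], [-0.085, 0.002, -0.996], [-0.001, -1.0, -0.002]]
ft_force: [-2.7, 10.2, 5.5]
grip_width: 0.0116
```

>>> jog_arm(
  rows=[
    {"hand": 0, "dx": 0, "dy": 0, "dz": 0.1, "ax": 0, "ay": 0, "az": 0},
    {"hand": 0, "dx": 0, "dy": 0, "dz": 0, "ax": 0, "ay": 0, "az": 0},
    {"hand": 0, "dx": 0, "dy": 0, "dz": 0, "ax": 0, "ay": 0, "az": 0},
    {"hand": 0, "dx": 0, "dy": 0, "dz": 0, "ax": 0, "ay": 0, "az": 0},
    {"hand": 0, "dx": 0, "dy": 0, "dz": 0, "ax": 0, "ay": 0, "az": 0},
  ],
)

```text
time_s: 20.68
position: [0.535, -0.1725, 0.0757]
tool_rot: [[-0.996, 0.0, 0.085], [-0.085, 0.002, -0.996], [-0.001, -1.0, -0.002]]
ft_force: [-1.8, 12.9, 5.5]
grip_width: 0.0111
```

>>> jog_arm(
  rows=[
    {"hand": 0, "dx": 0, "dy": 0, "dz": 0.1, "ax": 0, "ay": 0, "az": 0},
    {"hand": 0, "dx": 0, "dy": 0, "dz": 0.1, "ax": 0, "ay": 0, "az": 0},
    {"hand": 0, "dx": 0, "dy": 0, "dz": 0, "ax": 0, "ay": 0, "az": 0},
    {"hand": 0, "dx": 0, "dy": 0, "dz": 0, "ax": 0, "ay": 0, "az": 0},
    {"hand": 0, "dx": 0, "dy": 0, "dz": 0, "ax": 0, "ay": 0, "az": 0},
  ],
)

```text
time_s: 21.1
position: [0.535, -0.1727, 0.0757]
tool_rot: [[-0.996, -0.0, 0.085], [-0.085, 0.006, -0.996], [-0.0, -1.0, -0.006]]
ft_force: [-1.8, 22.1, 8.3]
grip_width: 0.0112
```

```bash
python3 -c "
from h import *
im=imaging.get_image('wrist');cv2.imwrite('pics/w26.png',cv2.resize(im[90:330,180:300,::-1],None,fx=5,fy=2.5,interpolation=cv2.INTER_CUBIC))
st()
print(status.observe()['wrist_torque'])
"
```

```text
t 21.15 q [-30.1  32.1  85.1   0.3  63.   54.9] p [ 0.5349 -0.1727  0.0757] psi/p/roll [94.9 89.7 -0. ] F [-2.  22.1  8.3] w 0.0115
[3.6631 0.7929 0.4248]
```

View pics/w26.png

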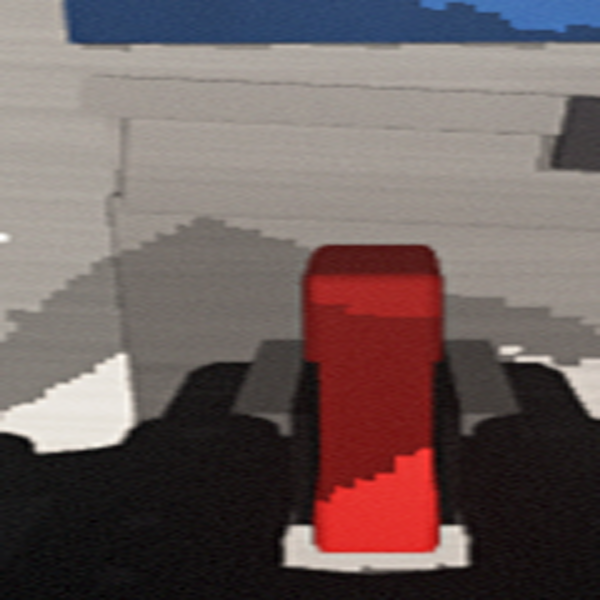

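>>> jog_arm(
  rows=[
    {"hand": 0, "dx": 0, "dy": 0, "dz": 0.05, "ax": 0, "ay": 0, "az": 0},
    {"hand": 0, "dx": 0, "dy": 0, "dz": 0, "ax": 0, "ay": 0, "az": 0},
    {"hand": 0.15, "dx": 0, "dy": 0, "dz": 0, "ax": 0, "ay": 0, "az": 0},
    {"hand": 0.3, "dx": 0, "dy": 0, "dz": 0, "ax": 0, "ay": 0, "az": 0},
    {"hand": 0.4, "dx": 0, "dy": 0, "dz": 0, "ax": 0, "ay": 0, "az": 0},
  ],
)

```text
time_s: 21.57
position: [0.5365, -0.1775, 0.0761]
tool_rot: [[-0.996, 0.004, 0.084], [-0.084, -0.003, -0.996], [-0.004, -1.0, 0.003]]
ft_force: [-0.6, 0.0, 0.7]
grip_width: 0.0337
```

>>> jog_arm(
  rows=[
    {"hand": 0.4, "dx": 0, "dy": -0.8, "dz": 0, "ax": 0, "ay": 0, "az": 0},
    {"hand": 0.4, "dx": 0, "dy": -2.0, "dz": 0, "ax": 0, "ay": 0, "az": 0},
    {"hand": 0.4, "dx": 0, "dy": -3.0, "dz": 0, "ax": 0, "ay": 0, "az": 0},
    {"hand": 0.4, "dx": 0, "dy": -3.0, "dz": 0, "ax": 0, "ay": 0, "az": 0},
    {"hand": 0.4, "dx": 0, "dy": -3.0, "dz": 0, "ax": 0, "ay": 0, "az": 0},
  ],
)

```text
time_s: 21.98
position: [0.5358, -0.1774, 0.1963]
tool_rot: [[-0.997, 0.005, 0.083], [-0.083, -0.003, -0.997], [-0.004, -1.0, 0.003]]
ft_force: [1.2, -0.7, 0.2]
grip_width: 0.0344
```

>>> jog_arm(
  rows=[
    {"hand": 0.4, "dx": 2.5, "dy": 0, "dz": -3.0, "ax": 0, "ay": 0, "az": 0},
    {"hand": 0.4, "dx": 2.5, "dy": 0, "dz": -3.0, "ax": 0, "ay": 0, "az": 0},
    {"hand": 0.4, "dx": 2.5, "dy": 0, "dz": -3.0, "ax": 0, "ay": 0, "az": 0},
    {"hand": 0.4, "dx": 2.0, "dy": 0, "dz": -3.0, "ax": 0, "ay": 0, "az": 0},
    {"hand": 0.4, "dx": 2.0, "dy": 0, "dz": -3.0, "ax": 0, "ay": 0, "az": 0},
  ],
)

```text
time_s: 22.4
position: [0.4077, -0.0363, 0.1942]
tool_rot: [[-0.997, 0.005, 0.082], [-0.082, -0.003, -0.997], [-0.005, -1.0, 0.004]]
ft_force: [1.3, 0.5, 0.6]
grip_width: 0.0341
```

```bash
python3 -c "
from h import *
st()
for n in ('wrist','top','scene'):
  im=imaging.get_image(n);cv2.imwrite('pics/%s27.png'%n,im[:,:,::-1])
a=cv2.imread('pics/top27.png');cv2.imwrite('pics/t27.png',cv2.resize(a[180:285,270:390],None,fx=6.5,fy=5.5,interpolation=cv2.INTER_CUBIC))
a=cv2.imread('pics/scene27.png');cv2.imwrite('pics/s27.png',cv2.resize(a[130:220,180:290],None,fx=7,fy=6.5,interpolation=cv2.INTER_CUBIC))
"
```

```text
t 22.4 q [-21.7   9.6  98.7  -0.1  71.3  63.6] p [ 0.4077 -0.0363  0.1942] psi/p/roll [94.7 90.2 -0.3] F [1.3 0.5 0.6] w 0.0341
```

View pics/t27.png

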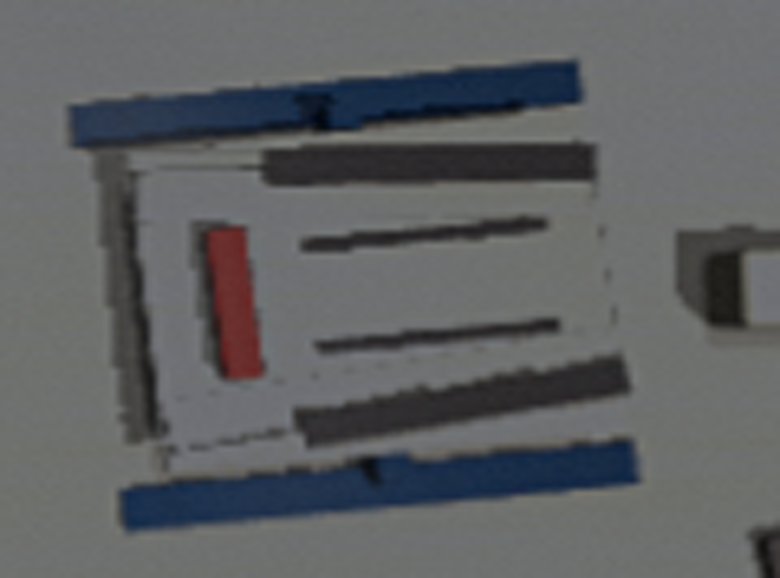

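View pics/s27.png

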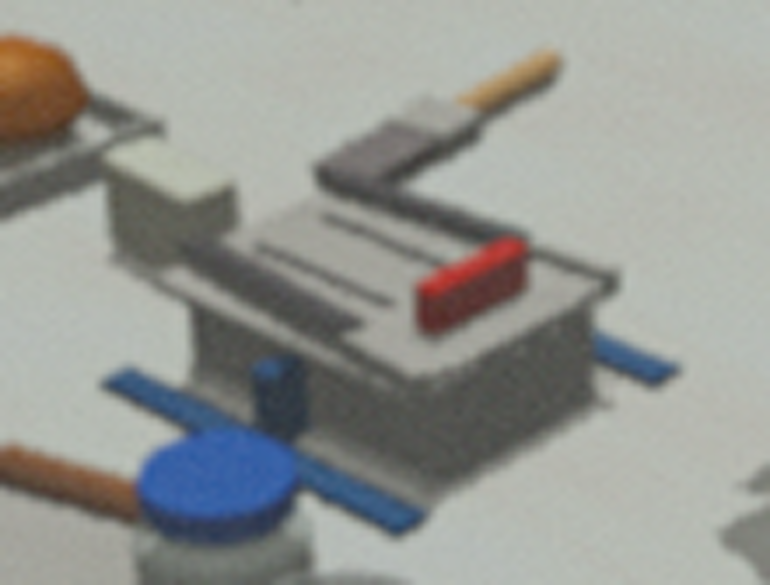

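View pics/wrist27.png

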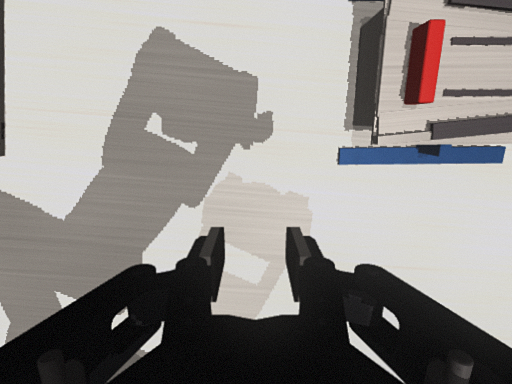

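```bash
python3 -c "
from h import *
plan([.50,-.142,.19],94.7,90,5)"
```

```text
t 22.55 q [-21.7   9.6  98.6  -0.1  71.4  63.5] p [ 0.408  -0.036   0.1946] psi/p/roll [94.9 90.2 -0.3] F [ 0.8 -0.8  0.9] w 0.0341
turn/row deg [-0.04  0.04 -0.06]
1 d [-1.65  0.11  2.27] |mm| 28.1
2 d [-1.65  0.1   2.27] |mm| 28.1
3 d [-1.65  0.1   2.27] |mm| 28.1
4 d [-1.66  0.1   2.27] |mm| 28.1
5 d [-1.66  0.09  2.27] |mm| 28.1
```

>>> jog_arm(
  rows=[
    {"hand": 0.4, "dx": -1.6, "dy": 0, "dz": 2.3, "ax": 0, "ay": 0, "az": 0},
    {"hand": 0.4, "dx": -1.8, "dy": 0, "dz": 2.3, "ax": 0, "ay": 0, "az": 0},
    {"hand": 0.4, "dx": -1.8, "dy": 0, "dz": 2.3, "ax": 0, "ay": 0, "az": 0},
    {"hand": 0.4, "dx": -1.8, "dy": 0, "dz": 2.3, "ax": 0, "ay": 0, "az": 0},
    {"hand": 0.4, "dx": -1.3, "dy": 0, "dz": 2.0, "ax": 0, "ay": 0, "az": 0},
  ],
)

```text
time_s: 22.97
position: [0.5029, -0.1444, 0.1943]
tool_rot: [[-0.997, 0.005, 0.082], [-0.082, -0.003, -0.997], [-0.005, -1.0, 0.004]]
ft_force: [0.2, 0.1, -0.3]
grip_width: 0.034
```

```bash
python3 -c "
from h import *
st()
im=imaging.get_image('wrist');cv2.imwrite('pics/w28.png',im[:,:,::-1]);cv2.imwrite('pics/w28c.png',cv2.resize(im[60:260,190:500,::-1],None,fx=2.5,fy=2.5,interpolation=cv2.INTER_CUBIC))
"
```

```text
t 22.97 q [-29.   20.8  82.5  -0.   76.4  56.3] p [ 0.5029 -0.1444  0.1943] psi/p/roll [94.7 90.2 -0.3] F [ 0.2  0.1 -0.3] w 0.034
```

View pics/w28c.png

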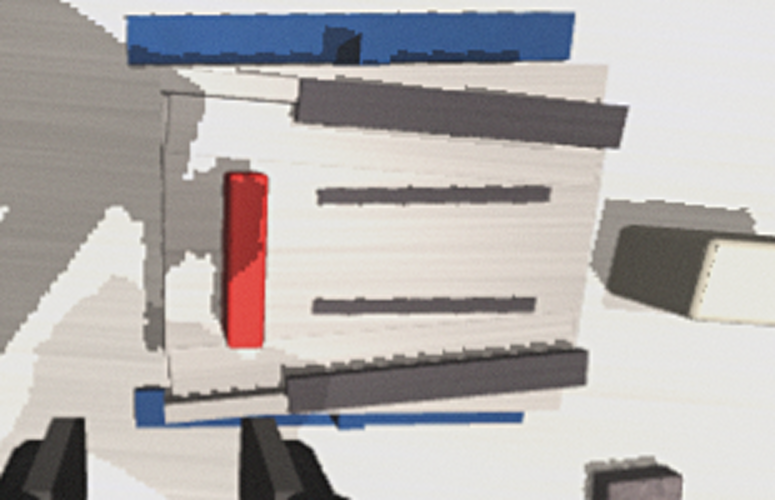

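```bash
python3 - <<'E'
from h import *
a=cv2.imread('pics/w28.png');cv2.imwrite('pics/w28d.png',cv2.resize(a[75:240,240:330],None,fx=6,fy=3.6,interpolation=cv2.INTER_CUBIC))
C=lambda P:[(190+x/2.5-.3,60+y/2.5-.3) for x,y in P]
s=status.observe();R=np.array(s['tool_rot']);p=np.array(s['position'])
a=np.radians(-85.3);u=np.array([np.cos(a),np.sin(a),0]);v=np.array([-u[1],u[0],0])
o=np.array([.5385,-.2267,0])
def f(nm,P,z):
    w=onz('wrist',C(P),z)-o; print(nm,np.c_[w@u,w@v]*1000)
f('lip start',[(296,78),(293,122),(286,367),(288,411)],.0745)
f('lip end',[(628,105),(620,147),(587,347),(587,383)],.0745)
f('handle top',[(268,175),(265,347)],.091)
f('lid wide edge',[(163,100),(165,220),(168,345)],.065)
f('tin mouth ledge',[(163,120),(168,350),(170,392)],.060)
f('lid narrow edge',[(601,185),(580,340)],.065)
E
```

```text
lip start [[-34.1698  64.0103]
 [-34.5503  48.9018]
 [-32.9628 -44.4254]
 [-31.3104 -63.0931]]
lip end [[ 87.4333  55.0453]
 [ 86.9351  40.2693]
 [ 86.5726 -36.459 ]
 [ 88.953  -51.5373]]
handle top [[-45.5021  30.5697]
 [-44.2691 -31.4816]]
lid wide edge [[-81.8018  57.1949]
 [-81.0603  12.7357]
 [-79.8408 -37.8618]]
tin mouth ledge [[-81.7798  50.2673]
 [-79.7742 -41.4173]
 [-78.908  -59.9327]]
lid narrow edge [[ 88.0286  26.1161]
 [ 89.3586 -36.1534]]
```

View pics/w28d.png

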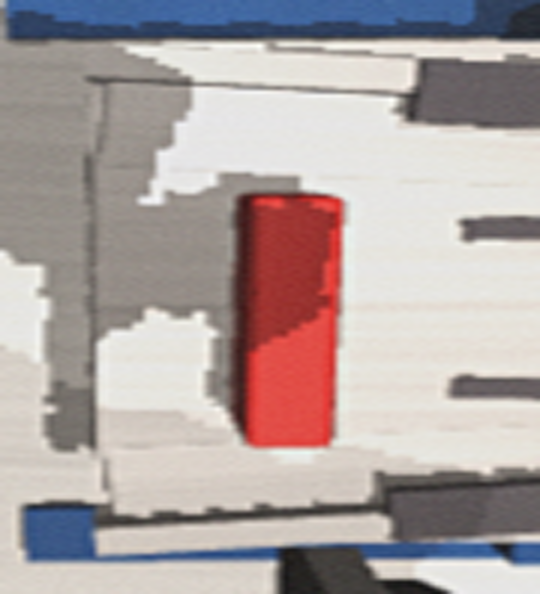

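```bash
python3 -c "
from rig import job
from h import *
im=imaging.get_image('scene');a=cv2.imread('pics/scene0.png');cv2.imwrite('pics/s29.png',im[:,:,::-1])
st(); print(job.close_job())"
```

```text
t 23.07 q [-29.1  20.8  82.5  -0.   76.4  56.3] p [ 0.5031 -0.1453  0.1938] psi/p/roll [94.6 90.2 -0.3] F [-0.1 -0.2 -0.1] w 0.034
the job is handed in; nothing more can be done
None
```

View pics/s29.png

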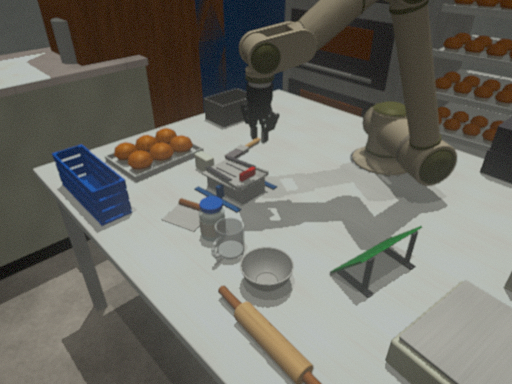

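The lid is in the tin, wedged under the lips, and I handed the job in at about 23 s with the gripper open and clear.

**What I did:** I lifted the lid by its wide end and turned it over against the backstop. It leaned there on its own with the handle outwards after I let go. I then took it by the handle, laid it on the ledges and slid it in until it stopped moving at about 22 N of push.

**What went wrong:** My first try at the plate missed and shifted the lid about 7 mm towards the backstop. The second try held.

**Last checks:**
- **Fit:** the pictures after release show the lid level on the ledges with its narrow half under both lips. It lies parallel to the tin, and its ends look flush with the tin's ends.
- **Small disagreement:** measured against the lips, the lid came out about 1 to 2 mm too far in. The camera calibration is only good to about 2 mm, so I made no correction. I did not test the wedge again after letting go.
- **Other things on the bench:** by eye, the last scene picture shows them where they started.

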